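Swap the fob caddies and sort the returned gate fobs

TASK

The green and the red fob caddy are standing on each other's mats: first, while both are empty, swap them so that each stands centred and square on the mat of its own colour. Then sort all the loose gate fobs lying on the glass shelf by their coloured tags: green tags right down inside the green caddy, red tags in the red one, and finish with both caddies still square on their mats. Leave the trinket box, bell, torch, comb and clip holder where they are.

Things in the scene. Friction and masses are not known exactly. Their poses are not given: they have to be found in the camera images.
- shelf: fixed frosted glass shelf on which everything stands, 520 (x) by 1100 (y) mm; origin at the centre of its flat top, 50 mm above the work surface
- mat_green: green mat fixed on the shelf, 150 (its x) by 230 (its y) by 2 mm; origin at the centre of its underside (on the glass); z up
- caddy_green: loose green caddy (open tray), 120 (its x) by 200 (y) mm, rim 38 mm high, walls and floor 4 mm, 350 g; an 8 mm cross wall at y = 0 leaves two compartments of 112 (x) by 92 (y) mm centred at y = +50 and -50; on it stands the carrying grip, an upright plate 70 (x) by 14 (y) mm, top 61 mm above the underside: pinch it across y. Origin at the centre of its underside; z up; same turned half round
- mat_red: red mat fixed on the shelf, 150 (its x) by 230 (its y) by 2 mm; origin at the centre of its underside (on the glass); z up
- caddy_red: loose red caddy (open tray), 120 (its x) by 200 (y) mm, rim 38 mm high, walls and floor 4 mm, 350 g; an 8 mm cross wall at y = 0 leaves two compartments of 112 (x) by 92 (y) mm centred at y = +50 and -50; on it stands the carrying grip, an upright plate 70 (x) by 14 (y) mm, top 61 mm above the underside: pinch it across y. Origin at the centre of its underside; z up; same turned half round
- fob_green1: loose black plastic gate fob with a green tag on both faces, 70 (its x) by 30 (its y) by 16 (z) mm, 50 g, lying flat; origin at the centre of its underside; may be absent
- fob_green2: loose black plastic gate fob with a green tag on both faces, 70 (its x) by 30 (its y) by 16 (z) mm, 50 g, lying flat; origin at the centre of its underside; may be absent
- fob_green3: loose black plastic gate fob with a green tag on both faces, 70 (its x) by 30 (its y) by 16 (z) mm, 50 g, lying flat; origin at the centre of its underside; may be absent
- fob_green4: loose black plastic gate fob with a green tag on both faces, 70 (its x) by 30 (its y) by 16 (z) mm, 50 g, lying flat; origin at the centre of its underside; may be absent
- fob_red1: loose black plastic gate fob with a red tag on both faces, 70 (its x) by 30 (its y) by 16 (z) mm, 50 g, lying flat; origin at the centre of its underside; may be absent
- fob_red2: loose black plastic gate fob with a red tag on both faces, 70 (its x) by 30 (its y) by 16 (z) mm, 50 g, lying flat; origin at the centre of its underside; may be absent
- fob_red3: loose black plastic gate fob with a red tag on both faces, 70 (its x) by 30 (its y) by 16 (z) mm, 50 g, lying flat; origin at the centre of its underside; may be absent
- fob_red4: loose black plastic gate fob with a red tag on both faces, 70 (its x) by 30 (its y) by 16 (z) mm, 50 g, lying flat; origin at the centre of its underside; may be absent
- trinket_box: bystander: white ceramic trinket box, 84 mm square, 69 mm high; origin at the centre of its underside
- bell: bystander: small steel hand bell standing on its mouth, 72 mm across, 105 mm high; origin at the centre of its underside
- torch: bystander: silver torch standing on its head, 48 mm across, 125 mm high; origin at the centre of its underside
- comb: bystander: orange plastic comb lying flat, 150 (its x) by 33 (its y) by 5 mm; origin at its underside, near its centre
- clip_holder: bystander, fixed: stainless spring clip holder gripping an upright grey fob without a tag, 50 by 60 mm, 86 mm high; origin at the centre of its underside
Things that resemble listed ones, but are neither listed nor needed, are in the scene too. Leave any orange look-alike of the caddy_red alone.

How it is judged (in metres and radians):
On the way:
1. both caddies stand on the mats of their own colours, with no fob in either yet (horizontal distance between caddy_green and mat_green below 0.02 m and angle between the x axis of caddy_green and the x axis of mat_green, either way round below 0.2 rad and angle between each of caddy_green, caddy_red's own z axis and vertical below 0.08 rad and height (world z) of each of caddy_green, caddy_red below 0.058 m and linear speed of each of caddy_green, caddy_red below 0.02 m/s and horizontal distance between caddy_red and mat_red below 0.02 m and angle between the x axis of caddy_red and the x axis of mat_red, either way round below 0.2 rad and horizontal distance between each of fob_green1, fob_green2, fob_green3, fob_green4, fob_red1, fob_red2, fob_red3, fob_red4 and caddy_green above 0.11 m and horizontal distance between each of fob_green1, fob_green2, fob_green3, fob_green4, fob_red1, fob_red2, fob_red3, fob_red4 and caddy_red above 0.11 m), for 0.3 s.
At the end, for the whole second after the job is handed in: each caddy rests level on the mat of its own colour, within 20 mm of its centre and 0.2 rad of square (either way round); every fob present lies at rest inside the caddy of its tag's colour, below the rim (horizontal distance between caddy_green and mat_green below 0.02 m and angle between the x axis of caddy_green and the x axis of mat_green, either way round below 0.2 rad and angle between each of caddy_green, caddy_red's own z axis and vertical below 0.08 rad and height (world z) of each of caddy_green, caddy_red below 0.058 m and linear speed of each of caddy_green, caddy_red, fob_green1, fob_green2, fob_green3, fob_green4, fob_red1, fob_red2, fob_red3, fob_red4 below 0.02 m/s and horizontal distance between caddy_red and mat_red below 0.02 m and angle between the x axis of caddy_red and the x axis of mat_red, either way round below 0.2 rad and x of fob_green1 in the frame of caddy_green between -0.052 and 0.052 m and y of fob_green1 in the frame of caddy_green between -0.092 and 0.092 m and z of each of fob_green1, fob_green2, fob_green3, fob_green4 in the frame of caddy_green below 0.045 m and x of fob_green2 in the frame of caddy_green between -0.052 and 0.052 m and y of fob_green2 in the frame of caddy_green between -0.092 and 0.092 m and x of fob_green3 in the frame of caddy_green between -0.052 and 0.052 m and y of fob_green3 in the frame of caddy_green between -0.092 and 0.092 m and x of fob_green4 in the frame of caddy_green between -0.052 and 0.052 m and y of fob_green4 in the frame of caddy_green between -0.092 and 0.092 m and x of fob_red1 in the frame of caddy_red between -0.052 and 0.052 m and y of fob_red1 in the frame of caddy_red between -0.092 and 0.092 m and z of each of fob_red1, fob_red2, fob_red3, fob_red4 in the frame of caddy_red below 0.045 m and x of fob_red2 in the frame of caddy_red between -0.052 and 0.052 m and y of fob_red2 in the frame of caddy_red between -0.092 and 0.092 m and x of fob_red3 in the frame of caddy_red between -0.052 and 0.052 m and y of fob_red3 in the frame of caddy_red between -0.092 and 0.092 m and x of fob_red4 in the frame of caddy_red between -0.052 and 0.052 m and y of fob_red4 in the frame of caddy_red between -0.092 and 0.092 m); the robot touches nothing.
It fails at once if the trinket box is displaced by more than 25 mm (distance of trinket_box from where it was at the start of the episode above 0.025 m).
It fails at once if the bell is displaced by more than 25 mm (distance of bell from where it was at the start of the episode above 0.025 m).
It fails at once if the torch is displaced by more than 25 mm (distance of torch from where it was at the start of the episode above 0.025 m).
It fails at once if the comb is displaced by more than 25 mm (distance of comb from where it was at the start of the episode above 0.025 m).
Of fob_green1, fob_green2, fob_green3, fob_green4, fob_red1, fob_red2, fob_red3, fob_red4 only 6 to 8 are there at a start; the rules pass over those that are not, and their reading is None.
At some moment in a run one of fob_green1, fob_green2, fob_green3, fob_green4, fob_red1, fob_red2, fob_red3, fob_red4, caddy_green, caddy_red may be knocked a few centimetres aside while the robot is not near it.
Once in a run the grip may slacken for a moment while it holds something.
It also fails if it takes over 208 s, if anything falls off the work surface, if the arm or the gripper's body presses on something with over 40 N, if the wrist force passes 120 N, or if a joint passes its speed limit or range.

ROBOT

A 7-joint arm with a two-finger parallel gripper is mounted at the origin on the work surface. World frame = base frame: x ahead of the robot, y to its left, z up, the work surface at z = 0. Lengths are in mm, angles in rad, forces in N, time in s.
With the tool pointing down it reaches from about 400 to 850 mm from the base axis. Payload 4.4 kg.
Tool frame: the origin (TCP) lies between the finger pads; the fingertips stand 19 mm ahead of it and the grasp point (between the pads) is the TCP; z points along the fingers, y is the line along which they close (so a half turn about z gives the same grasp; the last joint's range is limited). The gripper opens to 94 mm and grips with 3 to 60 N. Pads are 16 mm wide; open, the fingers measure 119 mm over their backs; the gripper's body (75 mm by 177 mm) begins 78 mm behind the grasp point.
Start: joints at [1.246, 0.628, 0.038, 1.517, -0.027, 0.996, -0.02], TCP at [166.376, -628.36, 224.478] pointing down, gripper open.
Joint ranges: [-3.06, 3.06], [-0.37, 2.12], [-1.25, 1.32], [0.18, 2.47], [-1.1, 4.24], [0.23, 1.98], [-2.94, 2.94]. Speed limits (rad/s): [2.57, 2.57, 3.14, 3.14, 3.14, 3.14, 3.14].

INTERFACE

Orientations are given as a unit quaternion [x, y, z, w].
In Python, from workcell import r gives the robot as it stands.
- The arm moves only by the tool play_rows, never from a script. Its argument "steps" is one flat list of numbers, 5 for each row, row after row: the finger opening in mm, from 0 to 94, then the shift along the tool's x, y, z scaled (see below), then the turn about the tool's z scaled (see below). A call has exactly 5 rows; each row shifts and turns the commanded pose from where the row before left it, along the tool's axes as they then stand; what a row does not reach is not made up. The controller multiplies each number of a shift by 0.03 m and each number of a turn by 6 degrees. A row lasts 1/12 s, in which the tool goes at most 41.7 mm and 7.16 degrees, less where a joint would pass 70% of its speed; a pose out of reach is approached as far as the arm can. A call with a number of a shift or a turn outside -1 to 1 is refused whole. A call with a gripper value outside its range is refused whole. The fingers move at their own pace and stop on an object; the grip force is fixed at half the most. Time passes only in rows, so rows that do not move let the fingers close, or fill a call up. It gives the time, the measured TCP pose, the force, the opening and the grip force at its end, in the units of the state.
- r.read_state(): the state, without advancing time (a new reading comes with each control period).
- r.snapshot(name): name is "side" or "top"; returns a dict with "img" (384x512x3 uint8, blue, green, red), "range_z" (384x512 float32, mm along the optical axis (not along the pixel's ray), 0 where there is no reading), "K" (3x3 intrinsics, pixels), "distortion" ([k1, k2, p1, p2, k3] as OpenCV has them; the pictures are not rectified), "world_from_camera" (4x4, takes a point from camera to world coordinates). Camera axes: x right, y down, z forward; pixel columns grow to the right and rows downward; lengths in mm; the calibration is good to about 2 mm. A picture is of the moment at which its call begins.
- r.job_done(): hands the job in; it is judged then, once.
Trained networks look in a picture, given as the dict that the camera call returned (one of the last four; its "shot" number tells which), for a name from the list of things; names that differ only in an ending like _2 or _b are one class to them, and where a whole thing is asked for, a point or a joint stands for the part that bears it (a point fixed in the world has none). Each returns a list of dicts, best first, with "score" (0 to 1); they miss things now and then, are a little off and sometimes report something else, mostly with a low value. They report only what shows in the picture. A call takes as long as a camera call. They do not tell look-alikes from the thing itself.
- r.trace(picture, label): "pixels" (384x512 bool, what is visible of it) and "bbox" ([left, top, right, bottom] as shares, 0 to 1, of the picture: columns of its width, rows of its height, round what is visible of it).
- r.pinpoint(picture, label): "point" ([column, row] as shares, 0 to 1, of the picture: columns of its width, rows of its height: a listed point, or the origin of a listed thing).
The state is a dict: "time": time; "joint_pos": joint angles; "qvel": joint speeds; "tau": joint torques, N m; "eef_pos": TCP position; "tcp_rot": TCP orientation; "contact_force": force on the tool from outside, world axes, zero at the start; "wrist_torque": the same for the moment, N m; "finger_gap": finger opening in mm; "grasp_force": force on a finger pad.
Only numpy, scipy, OpenCV 4.12 (cv2) and the standard library are available. Lean on these libraries where they do the work, as an engineer would, in place of code of your own. Each camera call takes 0.05 s, during which the arm holds its last target. There are 200 camera calls.

## Working session

There is one attempt and no reset: what is moved stays moved. The work goes in short steps, Python scripts to look and compute and a tool call to move; the robot and the scene stay as the last step left them, time stands still between calls to the robot, and variables do not carry over. Pictures are saved under pics/ and viewed, at most 14 in all, crops included, and the job is handed in when it is done.

Besides the shell and the picture viewer there is one more tool, called as name(argument=value, ...) on one line, values as JSON. play_rows: Moves the arm, as the interface text tells. Its arguments: {"type":"object","properties":{"steps":{"type":"array","items":{"type":"number"}}},"required":["steps"]}

```bash
ls; mkdir -p pics; cat > h.py <<'E'
import numpy as np, cv2, json
from workcell import r
def w2p(s,P):
    T=np.linalg.inv(s["world_from_camera"]); P=np.atleast_2d(np.float64(P))
    p=P@T[:3,:3].T+T[:3,3]
    return cv2.projectPoints(p.reshape(-1,1,3),np.zeros(3),np.zeros(3),s["K"],np.float64(s["distortion"]))[0].reshape(-1,2)
def ray(s,uv):
    n=cv2.undistortPoints(np.float64(uv).reshape(-1,1,2),s["K"],np.float64(s["distortion"])).reshape(-1,2)
    d=np.c_[n,np.ones(len(n))]; T=s["world_from_camera"]
    return T[:3,3],d,d@T[:3,:3].T
def atz(s,uv,z):   # pixel -> world on plane z
    o,_,d=ray(s,uv); return o+d*((z-o[2])/d[:,2])[:,None]
def cloud(s):      # world point per pixel from depth
    h,w=s["range_z"].shape; uu,vv=np.meshgrid(np.arange(w),np.arange(h))
    o,_,d=ray(s,np.c_[uu.ravel(),vv.ravel()])
    return (o+d*s["range_z"].reshape(-1,1)).reshape(h,w,3)
E
python3 - <<'E'
from h import *
for n in("top","side"):
    s=r.snapshot(n); cv2.imwrite(f"pics/{n}0.png",cv2.resize(s["img"],(800,600),interpolation=cv2.INTER_CUBIC))
    T=s["world_from_camera"]; print(n,T[:3,3],T[:3,2],s["K"][0,0],s["distortion"])
    for l in["mat_green","mat_red","caddy_green","caddy_red","fob_green1","fob_red1","trinket_box","bell","torch","comb","clip_holder"]:
        print(l,[(round(d["score"],2),(np.array(d["point"])*[512,384]).round().tolist(),atz(s,[np.array(d["point"])*[512,384]],50)[0,:2].round().tolist()) for d in r.pinpoint(s,l)])
E
```

```text
pics
top [ 334.64409468  -37.7216286  1085.71229799] [ 0.14150475  0.00778166 -0.98990699] 374.96205543764944 [-0.00654602  0.          0.          0.          0.        ]
mat_green []
mat_red [(0.2, [249.0, 164.0], [592.0, -4.0])]
caddy_green [(0.82, [133.0, 198.0], [492.0, 320.0])]
caddy_red [(0.73, [358.0, 191.0], [515.0, -308.0])]
fob_green1 [(0.75, [276.0, 137.0], [672.0, -82.0]), (0.69, [250.0, 139.0], [663.0, -6.0]), (0.66, [248.0, 166.0], [587.0, -2.0]), (0.59, [179.0, 141.0], [657.0, 198.0]), (0.42, [131.0, 121.0], [717.0, 337.0])]
fob_red1 [(0.75, [314.0, 140.0], [660.0, -190.0]), (0.62, [216.0, 166.0], [585.0, 90.0]), (0.58, [211.0, 136.0], [674.0, 107.0])]
trinket_box [(0.74, [128.0, 120.0], [721.0, 348.0]), (0.22, [216.0, 166.0], [585.0, 89.0])]
bell [(0.59, [367.0, 121.0], [716.0, -343.0]), (0.4, [315.0, 140.0], [662.0, -193.0]), (0.38, [250.0, 143.0], [654.0, -6.0])]
torch [(0.91, [274.0, 94.0], [799.0, -76.0])]
comb [(0.79, [212.0, 96.0], [795.0, 105.0]), (0.38, [129.0, 120.0], [720.0, 343.0]), (0.23, [247.0, 152.0], [625.0, 1.0])]
clip_holder [(0.9, [402.0, 137.0], [
[... 363 characters left out ...]
5.0, 198.0], [143.0, -270.0]), (0.75, [280.0, 148.0], [522.0, -324.0])]
fob_green1 [(0.71, [213.0, 165.0], [673.0, -102.0]), (0.7, [199.0, 178.0], [667.0, -15.0]), (0.6, [212.0, 189.0], [597.0, -2.0])]
fob_red1 [(0.64, [197.0, 206.0], [587.0, 89.0]), (0.61, [176.0, 194.0], [681.0, 91.0]), (0.57, [229.0, 170.0], [607.0, -109.0]), (0.44, [231.0, 153.0], [661.0, -191.0]), (0.36, [156.0, 216.0], [667.0, 205.0])]
trinket_box [(0.89, [116.0, 237.0], [709.0, 341.0])]
bell [(0.59, [240.0, 128.0], [725.0, -339.0])]
torch [(0.66, [185.0, 151.0], [813.0, -100.0])]
comb [(0.81, [147.0, 184.0], [800.0, 114.0])]
clip_holder [(0.66, [241.0, 125.0], [732.0, -353.0]), (0.56, [266.0, 124.0], [651.0, -420.0])]
```

View pics/top0.png

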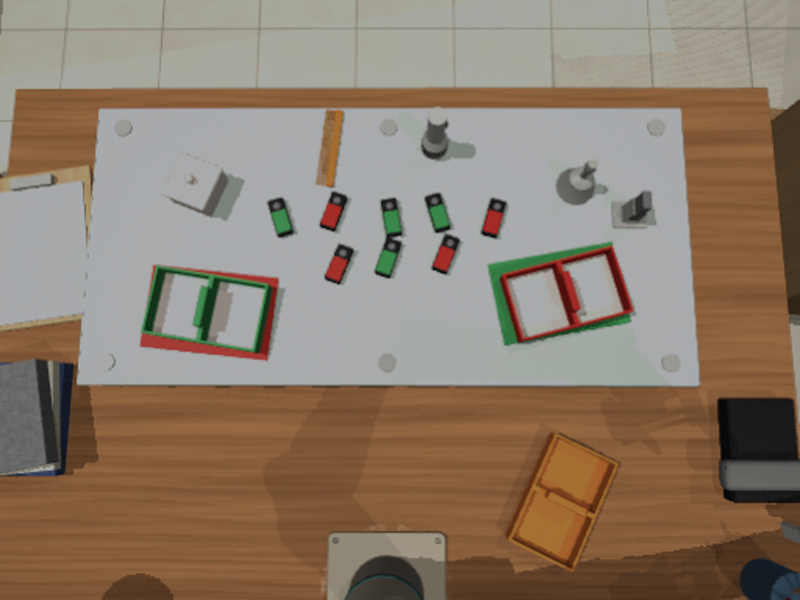

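View pics/side0.png

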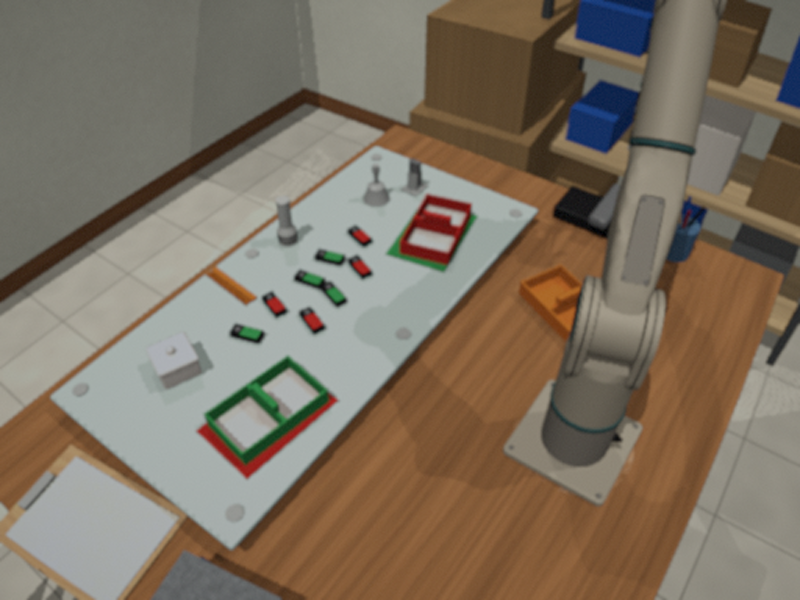

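The top view shows eight fobs. Green-tagged ones are at (280,217), (391,217), (437,212) and (388,257). Red-tagged ones are at (333,212), (493,218), (339,264) and (445,254). The green caddy at (208,305) stands on the red mat, and the red caddy at (567,290) stands on the green mat. The orange look-alike tray is at (565,500), off the shelf, and I'll leave it alone. Next I'll measure poses from depth and colour.

```bash
cat >> h.py <<'E'
def hues(s):
    hsv=cv2.cvtColor(s["img"],cv2.COLOR_BGR2HSV).astype(int); H,S,V=[hsv[...,i] for i in range(3)]
    ok=(S>110)&(V>40); return ok&(H>45)&(H<85), ok&((H<8)|(H>172))
def rect(P):
    (x,y),(a,b),t=cv2.minAreaRect(np.float32(P[:,:2]))
    t=np.deg2rad(t)
    if a>b: a,b,t=b,a,t+np.pi/2          # t = direction of the short side (x of caddy/mat)
    t=(t+np.pi/2)%np.pi-np.pi/2
    return np.array([x,y,t,a,b])
def look(name="top",verbose=True):
    s=r.snapshot(name); C=cloud(s); g,rd=hues(s); z=C[...,2]; out={}
    shelf=(C[...,0]>340)&(C[...,0]<860)&(abs(C[...,1])<560)&(s["range_z"]>0)
    for n,m in(("green",g),("red",rd)):
        for k,lo,hi in(("mat",42,60),("caddy",80,97),("grip",104,122)):
            q=(m&shelf&(z>lo)&(z<hi)&(C[...,0]<640)).astype(np.uint8)
            q=cv2.morphologyEx(q,cv2.MORPH_OPEN,np.ones((2,2),np.uint8))
            # one blob family: keep points near the caddy-sized region
            P=C[q>0]; 
            if len(P)<15: continue
            med=np.median(P,0); P=P[np.hypot(*(P-med)[:,:2].T)<150]
            out[k+"_"+n]=rect(P)
    blk=shelf&(z>58)&(z<75); n,L=cv2.connectedComponents(blk.astype(np.uint8))
    F=[]
    for i in range(1,n):
        q=L==i; c=q.sum()
        if c<100 or c>600: continue
        R=rect(C[q]); gg=(g&q).sum(); rr=(rd&q).sum()
        if max(gg,rr)<30: continue
        R[2]=(R[2]+np.pi/2+np.pi/2)%np.pi-np.pi/2       # long side direction = fob x
        F.append(("G" if gg>rr else "R",R))
    out["fobs"]=F
    if verbose:
        for k,v in out.items():
            if k!="fobs": print(name,k,v.round(2))
        for c,R in F: print(" fob",c,R.round(2))
    return s,out
E
python3 - <<'E'
from h import *
for n in("top","side"): s,o=look(n)
st=r.read_state(); print(st["time"],st["eef_pos"],st["tcp_rot"],st["finger_gap"])
E
```

```text
top mat_green [ 5.1713e+02 -2.8696e+02  1.8000e-01  1.4695e+02  1.8140e+02]
top caddy_green [ 4.8922e+02  3.1725e+02 -1.6000e-01  1.1543e+02  2.1053e+02]
top grip_green [487.35 310.57   1.12  23.41  69.6 ]
top mat_red [ 4.8624e+02  3.1344e+02 -1.1000e-01  1.4765e+02  2.2501e+02]
top caddy_red [ 5.1923e+02 -3.2215e+02  2.6000e-01  1.1877e+02  2.1838e+02]
top grip_red [ 518.88 -320.92   -1.31   34.42   65.92]
 fob R [ 6.7409e+02  9.7140e+01 -3.4000e-01  3.0570e+01  7.0370e+01]
 fob G [ 6.7181e+02 -9.1600e+01  2.7000e-01  3.0470e+01  7.0480e+01]
 fob G [6.6314e+02 1.9351e+02 3.0000e-01 3.0190e+01 7.2390e+01]
 fob G [ 6.2479e+02 -5.7000e+00 -8.0000e-02  4.3430e+01  1.4658e+02]
 fob R [ 6.6183e+02 -1.9317e+02 -2.8000e-01  3.0090e+01  7.0640e+01]
 fob R [ 5.9473e+02 -1.0564e+02 -3.8000e-01  2.9510e+01  7.0980e+01]
 fob R [ 5.7653e+02  8.5130e+01 -3.8000e-01  3.0380e+01  7.0440e+01]
 fob R [ 5.3517e+02 -3.6763e+02  2.6000e-01  7.8590e+01  1.1110e+02]
 fob R [ 5.0854e+02 -2.6809e+02  2.8000e-01  8.3940e+01  1.1151e+02]
 fob G [ 5.0272e+02  3.7586e+02 -1.8000e-01  6.9420e+01  1.1152e+02]
 fob
[... 736 characters left out ...]
2 -8.9270e+01  3.4000e-01  3.5400e+01  7.2480e+01]
 fob R [ 5.9865e+02 -1.0482e+02 -3.6000e-01  3.0320e+01  8.4440e+01]
 fob G [ 6.2326e+02 -4.0500e+00 -7.0000e-02  4.7620e+01  1.4880e+02]
 fob R [ 6.7465e+02  1.0055e+02 -3.3000e-01  2.9860e+01  7.6220e+01]
 fob R [ 5.7576e+02  8.7260e+01 -3.7000e-01  3.0460e+01  7.2420e+01]
 fob G [6.6461e+02 1.9785e+02 3.0000e-01 3.4590e+01 7.1080e+01]
 fob G [ 4.9212e+02  2.5395e+02 -1.8000e-01  7.7990e+01  9.9720e+01]
 fob G [ 5.1054e+02  3.5969e+02 -1.5000e-01  8.7740e+01  9.9010e+01]
 fob G [452.74 348.92   0.87 104.82 234.04]
1.3 [ 166.37129821 -628.3522243   224.49605617] [9.91640027e-01 1.29035100e-01 1.21081164e-05 2.97970502e-06] 93.72396030542951
```

```bash
cat >> h.py <<'E'
from scipy.optimize import minimize
U=4
def poly(s,p,sx,sy,z0,z1):
    c,t=np.cos(p[2]),np.sin(p[2]); xy=np.array([[a*sx/2,b*sy/2] for a in(-1,1) for b in(-1,1)])@np.array([[c,t],[-t,c]])+p[:2]
    P=np.vstack([np.c_[xy,np.full(4,z)] for z in(z0,z1)])
    q=cv2.convexHull(((w2p(s,P)+.5)*U).astype(np.float32)).astype(np.int32)
    m=np.zeros((384*U,512*U),np.uint8); cv2.fillPoly(m,[q],1); return cv2.resize(m*1.,(512,384),interpolation=cv2.INTER_AREA)
def fit(cost,p0):
    S=np.array([10,10,.08]); b=minimize(lambda v:cost(p0+v*S),np.zeros(3),method="Nelder-Mead",options=dict(initial_simplex=np.vstack([np.zeros(3),np.eye(3)]),xatol=.01,fatol=.5,maxiter=150))
    return p0+b.x*S,b.fun
def blob(m,s,p0,rad=170):
    u=w2p(s,[[p0[0],p0[1],60]])[0]; k=np.zeros(m.shape,np.uint8); cv2.circle(k,(int(u[0]),int(u[1])),int(rad*374/1030),1,-1)
    m=(m&(k>0)).astype(np.uint8); n,L,st,_=cv2.connectedComponentsWithStats(m,connectivity=8)
    return np.isin(L,[i for i in range(1,n) if st[i,4]>25])
def fitcaddy(s,col,p0,z=52):
    g,rd=hues(s); m=blob(g if col=="green" else rd,s,p0,125); pts=np.argwhere(m)[:,::-1]
    h=np.zeros(m.shape,np.uint8); cv2.fillConvexPoly(h,cv2.convexHull(pts.astype(np.int32)),1)
    # silhouette includes grip: box + grip projections joined through the convex hull
    def model(p):
        a=poly(s,p,120,200,z,z+38); b=poly(s,p,70,14,z,z+61); mm=np.maximum(a,b); return mm
    return fit(lambda p:abs(model(p)-h).sum(),np.float64(p0))
def fitmat(s,col,p0,pc=None):
    g,rd=hues(s); m=blob(g if col=="green" else rd,s,p0,170)*1.
    ig=np.zeros(m.shape) if pc is None else np.maximum(poly(s,pc,126,206,52,92),poly(s,pc,74,18,52,115))
    w=1.-np.minimum(1,cv2.dilate(ig,np.ones((3,3))))
    return fit(lambda p:(w*abs(poly(s,p,150,230,52,52)-m)).sum(),np.float64(p0))
E
python3 - <<'E'
from h import *
res={}
for n in("top","side"):
    s=r.snapshot(n)
    cg=fitcaddy(s,"green",[490,317,-.16]); cr=fitcaddy(s,"red",[518,-311,.25])
    mg=fitmat(s,"green",[515,-305,.2],cr[0]); mr=fitmat(s,"red",[488,325,-.11],cg[0])
    for k,v in zip(("cg","cr","mg","mr"),(cg,cr,mg,mr)): print(n,k,v[0].round(3),round(v[1],1))
    im=s["img"].copy()
    for p,c,d in((cg[0],(255,255,0),(120,200,52,90)),(cr[0],(255,255,0),(120,200,52,90)),(mg[0],(255,0,255),(150,230,52,52)),(mr[0],(255,0,255),(150,230,52,52))):
        k=(poly(s,p,*d)>.5).astype(np.uint8); cv2.drawContours(im,cv2.findContours(k,0,2)[0],-1,c,1)
    if n=="top":
        a=im[140:245,80:190]; b=im[140:245,305:415]; cv2.imwrite("pics/fit0.png",cv2.resize(np.hstack([a,b]),None,fx=3.6,fy=3.6,interpolation=0))
E
```

```text
top cg [ 4.90202e+02  3.14244e+02 -1.77000e-01] 89.2
top cr [ 5.18124e+02 -3.13478e+02  2.62000e-01] 71.4
top mg [ 5.23901e+02 -3.08173e+02  1.90000e-01] 92.1
top mr [ 4.89923e+02  3.18821e+02 -1.14000e-01] 67.9
side cg [ 4.95308e+02  3.12851e+02 -1.64000e-01] 178.4
side cr [ 5.21363e+02 -3.13643e+02  3.02000e-01] 92.9
side mg [ 5.29750e+02 -3.11228e+02  2.57000e-01] 40.8
side mr [ 4.93586e+02  3.16501e+02 -1.02000e-01] 42.7
```

View pics/fit0.png

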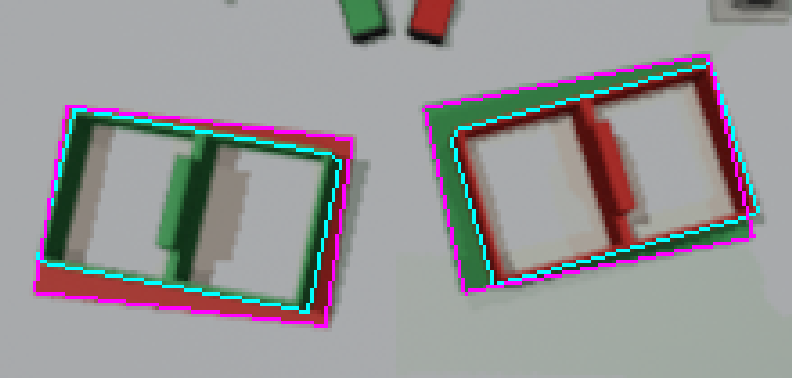

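The overlay (cyan for caddies, magenta for mats) sits on the real edges to within a few mm, well inside the 20 mm tolerance. Moving to the red caddy first.

play_rows(steps=[94, 0.94, -0.48, 0, 0, 94, 0.94, -0.48, 0, 0, 94, 0.94, -0.48, 0, 0, 94, 0.94, -0.48, 0, 0, 94, 0.94, -0.48, 0, 0])

```text
time: 1.82
eef_pos: [285.2, -521.6, 224.6]
tcp_rot: [0.992, 0.129, 0.0, 0.0]
contact_force: [-0.2, -0.3, 0.6]
finger_gap: 94.0
grasp_force: 0.0
```

play_rows(steps=[94, 0.94, -0.48, 0, 0, 94, 0.94, -0.48, 0, 0, 94, 0.94, -0.48, 0, 0, 94, 0.94, -0.48, 0, 0, 94, 0.94, -0.48, 0, 0])

```text
time: 2.23
eef_pos: [403.2, -415.9, 224.7]
tcp_rot: [0.992, 0.129, 0.0, 0.0]
contact_force: [0.1, -0.2, -0.1]
finger_gap: 93.6
grasp_force: 0.0
```

play_rows(steps=[94, 0.94, -0.48, 0, 0, 94, 0.94, -0.48, 0, 0, 94, 0.94, -0.48, 0, 0, 94, 0.94, -0.48, 0, 0, 94, 0.94, -0.48, 0, 0])

```text
time: 2.65
eef_pos: [521.1, -310.2, 224.7]
tcp_rot: [0.992, 0.129, 0.0, 0.0]
contact_force: [-0.7, -0.4, -0.4]
finger_gap: 94.3
grasp_force: 0.0
```

```bash
cat >> h.py <<'E'
def phi(st=None):
    q=(st or r.read_state())["tcp_rot"]; return (2*np.arctan2(q[1],q[0])+np.pi)%(2*np.pi)-np.pi
def plan(x,y,z,t,cur=None,half=True):
    """units: turn total (do it first), then x,y totals in the turned frame, z total"""
    st=r.read_state(); p=np.array(st["eef_pos"]); f=phi(st)
    if cur is not None: p,f=np.array(cur[:3]),cur[3]
    d=t-f
    if half: d=(d+np.pi/2)%np.pi-np.pi/2
    f2=f+d; D=np.array([x,y,z])-p; c,s_=np.cos(f2),np.sin(f2)
    u=[(D[0]*c+D[1]*s_)/30,(D[0]*s_-D[1]*c)/30,-D[2]/30]
    print(f"turn {-np.degrees(d)/6:.2f}  xyz {u[0]:.2f} {u[1]:.2f} {u[2]:.2f}  -> phi {f2:.3f}")
    return (x,y,z,f2)
E
python3 - <<'E'
from h import *
st=r.read_state(); print(st["time"],st["eef_pos"],phi(st),st["joint_pos"])
plan(518,-313,100,.265)
E
```

```text
2.65 [ 521.08978586 -310.156828    224.65870313] 0.25875581949337745 [ 0.47183269  0.56368619  0.02983063  1.6456538  -0.01980966  0.9322169
 -0.80318673]
turn -0.06  xyz -0.12 0.06 4.16  -> phi 0.265
```

play_rows(steps=[94, -0.12, 0.06, 0.83, 0, 94, 0, 0, 0.83, 0, 94, 0, 0, 0.83, 0, 94, 0, 0, 0.83, 0, 94, 0, 0, 0.84, 0])

```text
time: 3.07
eef_pos: [517.2, -314.0, 98.8]
tcp_rot: [0.992, 0.129, 0.0, 0.0]
contact_force: [-0.1, -0.9, -0.2]
finger_gap: 93.7
grasp_force: 0.0
```

play_rows(steps=[0, 0, 0, 0, 0, 0, 0, 0, 0, 0, 0, 0, 0, 0, 0, 0, 0, 0, 0, 0, 0, 0, 0, 0, 0])

```text
time: 3.48
eef_pos: [518.0, -314.6, 101.4]
tcp_rot: [0.992, 0.129, 0.001, 0.001]
contact_force: [-0.6, 0.1, 0.3]
finger_gap: 64.2
grasp_force: 0.0
```

play_rows(steps=[0, 0, 0, 0, 0, 0, 0, 0, 0, 0, 0, 0, 0, 0, 0, 0, 0, 0, 0, 0, 0, 0, 0, 0, 0])

```text
time: 3.9
eef_pos: [517.0, -314.0, 99.8]
tcp_rot: [0.992, 0.129, 0.0, 0.0]
contact_force: [-0.9, -0.2, -0.3]
finger_gap: 30.6
grasp_force: 0.0
```

play_rows(steps=[0, 0, 0, 0, 0, 0, 0, 0, 0, 0, 0, 0, 0, 0, 0, 0, 0, 0, 0, 0, 0, 0, 0, 0, 0])

```text
time: 4.32
eef_pos: [516.9, -313.6, 99.6]
tcp_rot: [0.992, 0.129, -0.0, -0.0]
contact_force: [-0.7, 0.1, 1.7]
finger_gap: 13.7
grasp_force: 30.0
```

play_rows(steps=[0, 0, 0, -0.4, 0, 0, 0, 0, -0.6, 0, 0, 0, 0, -0.7, 0.8, 0, 0, 0, -0.7, 0.8, 0, 0, 0, 0, 0.87])

```text
time: 4.73
eef_pos: [519.2, -315.7, 176.3]
tcp_rot: [1.0, -0.002, 0.003, 0.002]
contact_force: [0.2, -0.7, -2.4]
finger_gap: 13.4
grasp_force: 30.0
```

```bash
python3 - <<'E'
from h import *
st=r.read_state(); print(st["time"],st["eef_pos"],phi(st),st["finger_gap"],st["grasp_force"],st["contact_force"])
plan(440,0,103,0)
E
```

```text
4.7333 [ 519.21204197 -315.65179956  176.32952764] -0.004503258015951861 13.389961995160906 29.996659755706787 [ 0.2477798  -0.67027367 -2.39377119]
turn -0.04  xyz -2.64 -10.52 2.44  -> phi 0.000
```

play_rows(steps=[0, -0.22, -0.88, 0, 0, 0, -0.22, -0.88, 0, 0, 0, -0.22, -0.88, 0, 0, 0, -0.22, -0.88, 0, 0, 0, -0.22, -0.88, 0, 0])

```text
time: 5.15
eef_pos: [483.4, -180.9, 172.2]
tcp_rot: [1.0, -0.0, 0.0, 0.0]
contact_force: [0.7, 0.3, -2.8]
finger_gap: 13.8
grasp_force: 30.0
```

play_rows(steps=[0, -0.22, -0.88, 0, 0, 0, -0.22, -0.88, 0, 0, 0, -0.22, -0.88, 0, 0, 0, -0.22, -0.88, 0, 0, 0, -0.22, -0.88, 0, 0])

```text
time: 5.57
eef_pos: [450.6, -48.9, 172.3]
tcp_rot: [1.0, -0.0, 0.0, -0.0]
contact_force: [0.7, 0.4, -2.8]
finger_gap: 13.9
grasp_force: 30.0
```

play_rows(steps=[0, -0.22, -0.86, 0, 0, 0, -0.22, -0.86, 0, 0, 0, 0, 0, 0.5, 0, 0, 0, 0, 0.7, 0, 0, 0, 0, 0.7, 0])

```text
time: 5.98
eef_pos: [438.8, 2.4, 115.2]
tcp_rot: [1.0, 0.001, 0.002, -0.0]
contact_force: [0.3, 0.2, -3.6]
finger_gap: 13.7
grasp_force: 30.0
```

play_rows(steps=[0, 0, 0, 0.5, 0, 0, 0, 0, 0.15, 0, 0, 0, 0, 0.05, 0, 0, 0, 0, 0, 0, 0, 0, 0, 0, 0])

```text
time: 6.4
eef_pos: [438.0, 1.8, 95.7]
tcp_rot: [1.0, 0.0, 0.001, -0.0]
contact_force: [-3.5, 0.5, 16.9]
finger_gap: 13.9
grasp_force: 30.0
```

play_rows(steps=[40, 0, 0, -0.05, 0, 40, 0, 0, 0, 0, 40, 0, 0, 0, 0, 40, 0, 0, 0, 0, 40, 0, 0, -0.8, 0])

```text
time: 6.82
eef_pos: [435.6, 1.5, 116.9]
tcp_rot: [1.0, 0.0, -0.003, 0.0]
contact_force: [0.1, 0.2, 0.3]
finger_gap: 39.5
grasp_force: 0.0
```

play_rows(steps=[50, 0, 0, -1, 0.5, 50, 0, 0, -0.8, 0.6, 50, 0, 0, 0, 0.5, 50, 0, 0, 0, 0, 50, 0, 0, 0, 0])

```text
time: 7.23
eef_pos: [437.6, 1.7, 173.1]
tcp_rot: [0.997, -0.083, -0.0, 0.0]
contact_force: [-0.6, -0.3, -0.2]
finger_gap: 50.3
grasp_force: 0.0
```

```bash
python3 - <<'E'
from h import *
st=r.read_state(); print(st["time"],st["eef_pos"],phi(st),st["finger_gap"])
plan(491,314,100,-.17)
for n in("top","side"):
    s=r.snapshot(n); print(fitcaddy(s,"red",[440,0,0],50), fitcaddy(s,"green",[490,314,-.17]))
E
```

```text
7.2333 [437.56659715   1.71132146 173.09939007] -0.16572440048920445 50.29062743506198
turn 0.04  xyz -0.01 -10.56 2.44  -> phi -0.170
(array([ 4.39237933e+02, -3.53427212e+00, -3.27760631e-03]), np.float64(2372.25)) (array([ 4.90487157e+02,  3.14360161e+02, -1.73510870e-01]), np.float64(93.75))
(array([4.42569618e+02, 2.30341340e-01, 1.56382967e-02]), np.float64(130.4375)) (array([ 4.94014237e+02,  3.13024891e+02, -1.80150767e-01]), np.float64(193.125))
```

play_rows(steps=[50, 0, -0.96, 0, 0, 50, 0, -0.96, 0, 0, 50, 0, -0.96, 0, 0, 50, 0, -0.96, 0, 0, 50, 0, -0.96, 0, 0])

```text
time: 7.75
eef_pos: [461.2, 144.7, 172.2]
tcp_rot: [0.997, -0.083, -0.001, 0.0]
contact_force: [-1.3, -0.6, 0.2]
finger_gap: 50.2
grasp_force: 0.0
```

play_rows(steps=[50, 0, -0.96, 0, 0, 50, 0, -0.96, 0, 0, 50, 0, -0.96, 0, 0, 50, 0, -0.96, 0, 0, 50, 0, -0.96, 0, 0])

```text
time: 8.17
eef_pos: [485.2, 286.6, 171.9]
tcp_rot: [0.997, -0.083, -0.001, 0.001]
contact_force: [0.4, -0.7, -0.2]
finger_gap: 49.8
grasp_force: 0.0
```

play_rows(steps=[50, 0, -0.96, 0, 0, 50, 0, 0, 0.6, 0, 50, 0, 0, 0.6, 0, 50, 0, 0, 0.6, 0, 50, 0, 0, 0.6, 0])

```text
time: 8.58
eef_pos: [489.8, 313.7, 99.1]
tcp_rot: [0.997, -0.083, -0.001, 0.001]
contact_force: [0.6, -0.2, 0.2]
finger_gap: 50.3
grasp_force: 0.0
```

play_rows(steps=[0, 0, 0, 0, 0, 0, 0, 0, 0, 0, 0, 0, 0, 0, 0, 0, 0, 0, 0, 0, 0, 0, 0, 0, 0])

```text
time: 9.0
eef_pos: [491.2, 314.3, 102.2]
tcp_rot: [0.996, -0.084, 0.001, -0.001]
contact_force: [1.5, -0.6, 0.0]
finger_gap: 20.2
grasp_force: 0.0
```

play_rows(steps=[0, 0, 0, 0, 0, 0, 0, 0, 0, 0, 0, 0, 0, 0, 0, 0, 0, 0, -0.4, 0, 0, 0, 0, -0.6, 0])

```text
time: 9.42
eef_pos: [488.7, 313.0, 130.1]
tcp_rot: [0.996, -0.084, -0.002, 0.002]
contact_force: [-1.0, 0.0, -3.1]
finger_gap: 13.7
grasp_force: 30.0
```

```bash
python3 - <<'E'
from h import *
st=r.read_state(); print(st["time"],st["eef_pos"],phi(st),st["finger_gap"],st["grasp_force"])
E
```

```text
9.4167 [488.74740162 313.0005739  130.07874667] -0.16743796234105712 13.690186633886906 29.99908536672592
```

play_rows(steps=[0, 0, 0, -0.5, 0, 0, 0, 0, -0.5, -0.86, 0, 0, 0, -0.5, -0.86, 0, 0, 0, -0.5, -0.86, 0, 0, 0, -0.2, -0.86])

```text
time: 9.83
eef_pos: [491.0, 314.3, 199.4]
tcp_rot: [0.995, 0.098, 0.001, -0.0]
contact_force: [0.9, 0.7, -4.0]
finger_gap: 13.6
grasp_force: 30.0
```

play_rows(steps=[0, -0.14, 0.98, 0, 0, 0, -0.14, 0.98, 0, 0, 0, -0.14, 0.98, 0, 0, 0, -0.14, 0.98, 0, 0, 0, -0.14, 0.98, 0, 0])

```text
time: 10.25
eef_pos: [497.4, 164.2, 197.4]
tcp_rot: [0.995, 0.096, -0.0, 0.0]
contact_force: [0.1, -0.4, -3.7]
finger_gap: 13.7
grasp_force: 30.0
```

play_rows(steps=[0, -0.14, 0.98, 0, 0, 0, -0.14, 0.98, 0, 0, 0, -0.14, 0.98, 0, 0, 0, -0.14, 0.98, 0, 0, 0, -0.14, 0.98, 0, 0])

```text
time: 10.67
eef_pos: [505.0, 16.0, 197.4]
tcp_rot: [0.995, 0.096, -0.0, 0.0]
contact_force: [0.7, 0.5, -3.1]
finger_gap: 13.5
grasp_force: 30.0
```

play_rows(steps=[0, -0.14, 0.98, 0, 0, 0, -0.14, 0.98, 0, 0, 0, -0.14, 0.98, 0, 0, 0, -0.14, 0.98, 0, 0, 0, -0.14, 0.98, 0, 0])

```text
time: 11.08
eef_pos: [512.5, -132.2, 197.4]
tcp_rot: [0.995, 0.096, -0.0, -0.0]
contact_force: [0.5, -0.3, -3.1]
finger_gap: 13.9
grasp_force: 30.0
```

play_rows(steps=[0, -0.14, 0.98, 0, 0, 0, -0.14, 0.98, 0, 0, 0, -0.14, 0.98, 0, 0, 0, -0.14, 0.98, 0, 0, 0, -0.14, 0.98, 0, 0])

```text
time: 11.5
eef_pos: [520.1, -280.4, 197.3]
tcp_rot: [0.995, 0.096, -0.0, -0.0]
contact_force: [0.4, 0.2, -3.6]
finger_gap: 13.8
grasp_force: 30.0
```

```bash
python3 - <<'E'
from h import *
st=r.read_state(); print(st["time"],st["eef_pos"],phi(st),st["finger_gap"],st["grasp_force"])
plan(525,-309,101,.195)
s=r.snapshot("top"); print(fitmat(s,"red",[490,318,-.11]))
s=r.snapshot("side"); print(fitmat(s,"red",[490,318,-.11]),fitcaddy(s,"red",[440,0,0],50))
cv2.imwrite("pics/carry.png",s["img"])
E
```

```text
11.5 [ 520.05509536 -280.38337506  197.32491214] 0.1926564848499357 13.781944977450546 30.000036656856537
turn -0.02  xyz -0.02 0.97 3.21  -> phi 0.195
(array([ 4.89707080e+02,  3.17887075e+02, -1.06010864e-01]), np.float64(116.375))
(array([ 4.92658047e+02,  3.17822414e+02, -1.04378380e-01]), np.float64(148.0)) (array([4.47572603e+02, 3.79792167e-01, 8.31802031e-03]), np.float64(632.4375))
```

View pics/carry.png

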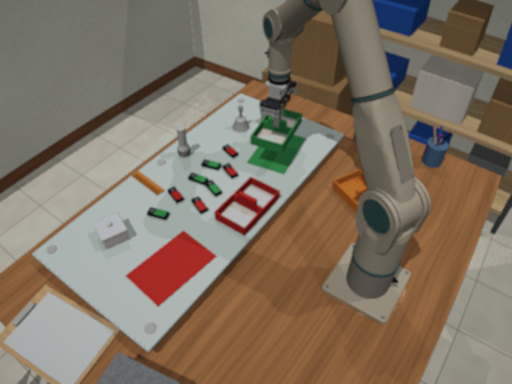

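The side view shows the green caddy held above the green mat at (275,140), the red caddy parked at (250,205), and the bare red mat at (172,267).

play_rows(steps=[0, -0.02, 0.97, 0, 0, 0, 0, 0, 0.6, 0, 0, 0, 0, 0.8, 0, 0, 0, 0, 0.8, 0, 0, 0, 0, 0.6, 0])

```text
time: 12.02
eef_pos: [524.6, -306.8, 111.5]
tcp_rot: [0.995, 0.096, -0.001, -0.001]
contact_force: [0.4, 0.1, -3.4]
finger_gap: 13.6
grasp_force: 3.0
```

play_rows(steps=[0, 0, 0, 0.25, 0, 0, 0, 0, 0.12, 0, 0, 0, 0, 0.03, 0, 0, 0, 0, 0, 0, 0, 0, 0, 0, 0])

```text
time: 12.43
eef_pos: [526.3, -308.0, 102.1]
tcp_rot: [0.995, 0.096, 0.001, 0.0]
contact_force: [-0.9, 1.4, -1.6]
finger_gap: 13.8
grasp_force: 30.0
```

play_rows(steps=[40, 0, 0, -0.03, 0, 40, 0, 0, 0, 0, 40, 0, 0, 0, 0, 40, 0, 0, 0, 0, 40, 0, 0, -0.8, 0])

```text
time: 12.85
eef_pos: [523.4, -306.4, 122.8]
tcp_rot: [0.995, 0.096, -0.003, -0.002]
contact_force: [-0.4, 0.5, 0.0]
finger_gap: 39.4
grasp_force: 0.0
```

play_rows(steps=[50, 0, 0, -1, 0.6, 50, 0, 0, -0.8, 0.6, 50, 0, 0, 0, 0.6, 50, 0, 0, 0, 0.04, 50, 0, 0, 0, 0])

```text
time: 13.27
eef_pos: [525.7, -307.7, 180.1]
tcp_rot: [1.0, 0.001, 0.0, 0.0]
contact_force: [0.2, 0.2, -0.9]
finger_gap: 50.4
grasp_force: 0.0
```

```bash
python3 - <<'E'
from h import *
st=r.read_state(); print(st["time"],st["eef_pos"],phi(st),st["finger_gap"],st["grasp_force"])
for n in("top","side"):
    s=r.snapshot(n); c=fitcaddy(s,"red",[440,0,0],50); print(c)
plan(440,0,98,0.0)
E
```

```text
13.2667 [ 525.73926571 -307.72218122  180.12519102] 0.0017614169521751322 50.401914216789834 0.0
(array([ 4.39270844e+02,  2.11162109e+00, -6.35372311e-03]), np.float64(114.5))
(array([4.47575673e+02, 9.68498460e-02, 6.53034331e-03]), np.float64(632.375))
turn 0.02  xyz -2.84 -10.25 2.71  -> phi 0.000
```

play_rows(steps=[50, -0.26, -0.94, 0, 0, 50, -0.26, -0.94, 0, 0, 50, -0.26, -0.94, 0, 0, 50, -0.26, -0.94, 0, 0, 50, -0.26, -0.94, 0, 0])

```text
time: 13.78
eef_pos: [485.6, -165.5, 179.2]
tcp_rot: [1.0, 0.0, -0.001, -0.0]
contact_force: [0.3, 0.6, 0.6]
finger_gap: 50.3
grasp_force: 0.0
```

play_rows(steps=[50, -0.26, -0.94, 0, 0, 50, -0.26, -0.94, 0, 0, 50, -0.26, -0.94, 0, 0, 50, -0.26, -0.94, 0, 0, 50, -0.26, -0.94, 0, 0])

```text
time: 14.2
eef_pos: [446.7, -24.7, 179.4]
tcp_rot: [1.0, 0.001, -0.001, 0.0]
contact_force: [0.3, -0.4, -1.0]
finger_gap: 50.1
grasp_force: 0.0
```

play_rows(steps=[50, -0.26, -0.92, 0, 0, 50, 0, 0, 0.7, 0, 50, 0, 0, 0.7, 0, 50, 0, 0, 0.7, 0, 50, 0, 0, 0.6, 0])

```text
time: 14.62
eef_pos: [439.2, 2.1, 97.5]
tcp_rot: [1.0, 0.001, -0.001, -0.0]
contact_force: [-0.2, -0.2, 0.2]
finger_gap: 50.0
grasp_force: 0.0
```

play_rows(steps=[0, 0, 0, 0, 0, 0, 0, 0, 0, 0, 0, 0, 0, 0, 0, 0, 0, 0, 0, 0, 0, 0, 0, 0, 0])

```text
time: 15.03
eef_pos: [440.7, 1.7, 100.0]
tcp_rot: [1.0, 0.0, 0.001, -0.0]
contact_force: [-0.2, 0.3, -0.4]
finger_gap: 20.5
grasp_force: 0.0
```

play_rows(steps=[0, 0, 0, 0, 0, 0, 0, 0, 0, 0, 0, 0, 0, 0, 0, 0, 0, 0, -0.4, 0, 0, 0, 0, -0.6, 0])

```text
time: 15.45
eef_pos: [438.4, 1.7, 128.4]
tcp_rot: [1.0, 0.0, -0.002, 0.0]
contact_force: [-0.0, 0.3, -3.3]
finger_gap: 13.5
grasp_force: 30.0
```

play_rows(steps=[0, 0, 0, -0.7, 0, 0, 0, 0, -0.6, 0.5, 0, 0, 0, 0, 0.51, 0, 0, 0, 0, 0, 0, 0, 0, 0, 0])

```text
time: 15.87
eef_pos: [439.4, 1.9, 168.0]
tcp_rot: [0.999, -0.052, -0.0, 0.0]
contact_force: [-0.3, -0.2, -1.9]
finger_gap: 13.9
grasp_force: 30.0
```

```bash
python3 - <<'E'
from h import *
st=r.read_state(); print(st["time"],st["eef_pos"],phi(st),st["finger_gap"],st["grasp_force"])
plan(490.5,318,101,-.106)
s=r.snapshot("top"); print(fitcaddy(s,"green",[525,-309,.2]),fitmat(s,"green",[524,-309,.2]))
E
```

```text
15.8667 [439.39934235   1.85787173 167.95808324] -0.10379342120816704 13.894112131345103 29.999328553676605
turn 0.02  xyz 0.58 -10.66 2.23  -> phi -0.106
(array([ 5.20847051e+02, -2.99609282e+02,  2.07251943e-01]), np.float64(795.25)) (array([ 5.25191581e+02, -3.07677617e+02,  1.81176882e-01]), np.float64(2518.25))
```

play_rows(steps=[0, 0.05, -0.97, 0, 0, 0, 0.05, -0.97, 0, 0, 0, 0.05, -0.97, 0, 0, 0, 0.05, -0.97, 0, 0, 0, 0.05, -0.97, 0, 0])

```text
time: 16.33
eef_pos: [462.1, 146.7, 167.2]
tcp_rot: [0.999, -0.052, -0.001, 0.0]
contact_force: [0.2, -0.2, -3.3]
finger_gap: 13.8
grasp_force: 30.0
```

play_rows(steps=[0, 0.05, -0.97, 0, 0, 0, 0.05, -0.97, 0, 0, 0, 0.05, -0.97, 0, 0, 0, 0.05, -0.97, 0, 0, 0, 0.05, -0.97, 0, 0])

```text
time: 16.75
eef_pos: [484.7, 290.5, 166.8]
tcp_rot: [0.999, -0.052, -0.001, 0.001]
contact_force: [1.6, -0.1, -2.8]
finger_gap: 14.1
grasp_force: 30.0
```

play_rows(steps=[0, 0.05, -0.96, 0, 0, 0, 0, 0, 0.5, 0, 0, 0, 0, 0.7, 0, 0, 0, 0, 0.6, 0, 0, 0, 0, 0.2, 0])

```text
time: 17.17
eef_pos: [487.5, 316.7, 104.3]
tcp_rot: [0.999, -0.052, -0.003, 0.002]
contact_force: [0.3, -1.8, -3.1]
finger_gap: 13.6
grasp_force: 30.0
```

play_rows(steps=[0, 0, 0, 0.15, 0, 0, 0, 0, 0.06, 0, 0, 0, 0, 0.03, 0, 0, 0, 0, 0, 0, 0, 0, 0, 0, 0])

```text
time: 17.58
eef_pos: [488.9, 317.2, 101.9]
tcp_rot: [0.999, -0.053, -0.001, 0.0]
contact_force: [-4.6, -1.5, 5.3]
finger_gap: 14.0
grasp_force: 30.0
```

play_rows(steps=[40, 0, 0, 0, 0, 40, 0, 0, 0, 0, 40, 0, 0, 0, 0, 40, 0, 0, 0, 0, 40, 0, 0, -0.8, 0])

```text
time: 18.0
eef_pos: [487.8, 316.7, 121.7]
tcp_rot: [0.999, -0.053, -0.003, 0.002]
contact_force: [0.3, -0.1, 0.4]
finger_gap: 39.4
grasp_force: 0.0
```

play_rows(steps=[60, 0, 0, -1, 0, 60, 0, 0.8, -0.8, 0, 60, 0, 1, 0, 0, 60, 0, 1, 0, 0, 60, 0, 1, 0, 0])

```text
time: 18.42
eef_pos: [478.4, 203.8, 179.6]
tcp_rot: [0.999, -0.052, 0.001, -0.0]
contact_force: [-0.3, -0.3, 0.1]
finger_gap: 59.8
grasp_force: 0.0
```

```bash
cat >> h.py <<'E'
def rim(s,p0,z0=86,z1=97):
    """caddy pose from rim depth points: trimmed fit of the rim outline"""
    C=cloud(s); P=C[(C[...,2]>z0)&(C[...,2]<z1)&(np.hypot(C[...,0]-p0[0],C[...,1]-p0[1])<135)][:,:2]
    def cost(p):
        c,t=np.cos(p[2]),np.sin(p[2]); q=abs((P-p[:2])@np.array([[c,-t],[t,c]]))
        d=q-[58,98]; out=np.hypot(*np.maximum(d,0).T)+np.minimum(d.max(1),0); e=abs(out); e=np.minimum(e,q[:,1])
        return np.minimum(e,8).sum()
    return fit(cost,np.float64(p0))[0].round(3),len(P)
E
python3 - <<'E'
from h import *
st=r.read_state(); print(st["time"],st["eef_pos"],phi(st))
for n in("top","side"):
    s,o=look(n,False); print(n,"g",rim(s,[525,-309,.195]),"r",rim(s,[490,318,-.106]))
    for c,R in o["fobs"]:
        if R[3]<60 and R[4]<160:print(c,R.round(2))
    if n=="top": cv2.imwrite("pics/swap.png",cv2.resize(s["img"][60:256,60:450],None,fx=2,fy=2,interpolation=cv2.INTER_CUBIC))
E
```

```text
18.4167 [478.3935182  203.83427936 179.58411923] -0.10474652322076095
top g (array([ 5.25975e+02, -3.06985e+02,  1.96000e-01]), 475) r (array([ 4.88442e+02,  3.15308e+02, -1.06000e-01]), 140)
R [ 6.7494e+02  9.7000e+01 -3.5000e-01  3.1090e+01  7.1280e+01]
G [ 6.717e+02 -9.198e+01  2.900e-01  3.086e+01  7.027e+01]
G [6.6270e+02 1.9332e+02 3.2000e-01 3.0450e+01 6.9400e+01]
G [ 6.2451e+02 -5.6600e+00 -8.0000e-02  4.3310e+01  1.4660e+02]
R [ 6.6139e+02 -1.9303e+02 -2.8000e-01  2.9960e+01  7.0040e+01]
R [ 5.9479e+02 -1.0556e+02 -3.8000e-01  2.9740e+01  7.0780e+01]
R [ 5.7649e+02  8.5540e+01 -3.8000e-01  3.0450e+01  7.0050e+01]
side g (array([ 5.27373e+02, -3.05260e+02,  1.96000e-01]), 262) r (array([ 4.89010e+02,  3.18838e+02, -1.07000e-01]), 456)
R [ 6.6050e+02 -1.9505e+02 -2.9000e-01  3.9360e+01  7.5890e+01]
G [ 5.1314e+02 -2.1370e+02  2.9000e-01  2.6260e+01  1.2724e+02]
R [ 5.9448e+02 -1.0384e+02 -3.6000e-01  3.1010e+01  7.2680e+01]
G [6.6432e+02 1.9697e+02 3.2000e-01 3.1370e+01 7.2290e+01]
```

View pics/swap.png

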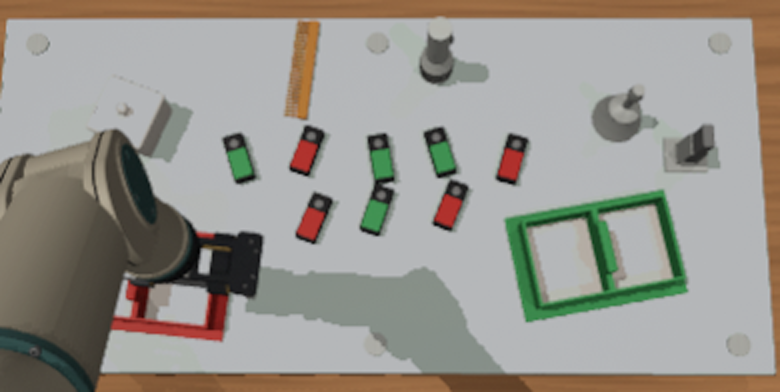

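The crop shows both caddies on the mats of their own colours: green at (600,255), red at (165,285), partly under the arm. Each is within about 3 mm of its mat centre. Now the fobs, starting with the red one at crop (314,217).

```bash
cat >> h.py <<'E'
def arc(x,y,t,N=None,cur=None,half=True):
    st=r.read_state(); p=np.array(st["eef_pos"])[:2]; f=phi(st)
    if cur is not None: p,f=np.array(cur[:2]),cur[2]
    d=t-f
    if half: d=(d+np.pi/2)%np.pi-np.pi/2
    D=np.array([x,y])-p
    if N is None: N=int(np.ceil(max(abs(np.degrees(d))/5.8,np.hypot(*D)*1.1/29,1)))
    M=sum(np.array([[np.cos(a),np.sin(a)],[np.sin(a),-np.cos(a)]]) for a in f+d/N*np.arange(N))
    v=np.linalg.solve(M,D)/30
    print(f"arc N={N}: x {v[0]:.3f} y {v[1]:.3f} turn {-np.degrees(d)/6/N:.3f}  (D {np.hypot(*D):.0f} mm, end phi {f+d:.3f})")
    return (x,y,f+d)
CG=(526,-307,.195); CR=(489,317,-.106)
def slot(col,i):
    c=CG if col=="G" else CR; a,b=[(22,50),(-22,50),(22,-50),(-22,-50)][i]
    k,s_=np.cos(c[2]),np.sin(c[2]); return (c[0]+a*k-b*s_,c[1]+a*s_+b*k,c[2]+np.pi/2)
E
python3 - <<'E'
from h import *
e=arc(576.2,86,-.38); print(r.read_state()["joint_pos"])
for i in range(4): arc(*slot("R",i),cur=e)
E
```

```text
arc N=6: x 0.673 y 0.492 turn 0.425  (D 150 mm, end phi -0.380)
[-0.60411456  0.51152013  0.22447283  1.93609372 -0.16342225  0.71256794
 -1.96706059]
arc N=13: x -0.728 y -0.291 turn 0.953  (D 285 mm, end phi -1.677)
arc N=13: x -0.806 y -0.198 turn 0.953  (D 301 mm, end phi -1.677)
arc N=13: x -0.517 y -0.114 turn 0.953  (D 192 mm, end phi -1.677)
arc N=13: x -0.595 y -0.021 turn 0.953  (D 216 mm, end phi -1.677)
```

play_rows(steps=[56, 0.67, 0.49, 0, 0.43, 56, 0.67, 0.49, 0, 0.43, 56, 0.67, 0.49, 0, 0.42, 56, 0.68, 0.5, 0, 0.42, 56, 0.67, 0.49, 0, 0.42])

```text
time: 18.93
eef_pos: [563.9, 113.0, 178.9]
tcp_rot: [0.987, -0.164, 0.0, -0.0]
contact_force: [0.3, -0.1, -0.2]
finger_gap: 56.1
grasp_force: 0.0
```

play_rows(steps=[56, 0.68, 0.49, 0, 0.42, 56, 0, 0, 0.6, 0, 56, 0, 0, 0.6, 0, 56, 0, 0, 0.6, 0, 56, 0, 0, 0.4, 0])

```text
time: 19.35
eef_pos: [576.8, 93.0, 111.3]
tcp_rot: [0.983, -0.185, -0.001, 0.0]
contact_force: [0.3, 0.0, 0.2]
finger_gap: 55.8
grasp_force: 0.0
```

```bash
python3 - <<'E'
from h import *
st=r.read_state(); print(st["time"],st["eef_pos"],phi(st))
plan(576.2,86,72,-.38)
for i in range(4): arc(*slot("R",i),cur=(576.2,86,-.38),half=False)
E
```

```text
19.35 [576.82977197  93.00725279 111.2509023 ] -0.371171341220788
turn 0.08  xyz 0.07 0.22 1.31  -> phi -0.380
arc N=19: x 0.161 y -0.555 turn -0.927  (D 285 mm, end phi 1.465)
arc N=19: x 0.087 y -0.606 turn -0.927  (D 301 mm, end phi 1.465)
arc N=19: x 0.046 y -0.388 turn -0.927  (D 192 mm, end phi 1.465)
arc N=19: x -0.028 y -0.438 turn -0.927  (D 216 mm, end phi 1.465)
```

play_rows(steps=[56, 0.07, 0.22, 0.3, 0.08, 56, 0, 0, 0.5, 0, 56, 0, 0, 0.4, 0, 56, 0, 0, 0.1, 0, 0, 0, 0, 0, 0])

```text
time: 19.77
eef_pos: [576.1, 85.5, 73.1]
tcp_rot: [0.982, -0.189, -0.001, 0.0]
contact_force: [-0.1, 0.4, -0.1]
finger_gap: 52.4
grasp_force: 0.0
```

play_rows(steps=[0, 0, 0, 0, 0, 0, 0, 0, 0, 0, 0, 0, 0, 0, 0, 0, 0, 0, 0, 0, 0, 0, 0, -0.3, 0])

```text
time: 20.18
eef_pos: [575.6, 85.5, 82.3]
tcp_rot: [0.982, -0.189, -0.001, 0.0]
contact_force: [-0.3, 0.5, -0.7]
finger_gap: 29.4
grasp_force: 30.0
```

play_rows(steps=[0, 0, 0, -0.8, 0, 0, 0, 0, -0.9, 0, 0, 0, 0, -0.9, 0, 0, 0, 0, -0.7, 0, 0, 0.16, -0.56, 0, -0.93])

```text
time: 20.6
eef_pos: [588.7, 96.0, 187.4]
tcp_rot: [0.99, -0.143, 0.003, 0.0]
contact_force: [0.9, -0.3, -0.8]
finger_gap: 29.5
grasp_force: 30.0
```

play_rows(steps=[0, 0.16, -0.55, 0, -0.93, 0, 0.16, -0.56, 0, -0.93, 0, 0.16, -0.55, 0, -0.93, 0, 0.16, -0.56, 0, -0.93, 0, 0.16, -0.55, 0, -0.93])

```text
time: 21.02
eef_pos: [618.7, 179.6, 182.8]
tcp_rot: [0.995, 0.104, 0.0, 0.0]
contact_force: [0.2, -0.1, 0.3]
finger_gap: 29.7
grasp_force: 30.0
```

play_rows(steps=[0, 0.16, -0.56, 0, -0.93, 0, 0.16, -0.55, 0, -0.93, 0, 0.16, -0.56, 0, -0.93, 0, 0.16, -0.55, 0, -0.93, 0, 0.16, -0.56, 0, -0.93])

```text
time: 21.43
eef_pos: [608.1, 265.0, 182.6]
tcp_rot: [0.94, 0.341, 0.0, 0.0]
contact_force: [0.2, 0.2, -0.4]
finger_gap: 29.2
grasp_force: 30.0
```

play_rows(steps=[0, 0.16, -0.55, 0, -0.93, 0, 0.16, -0.56, 0, -0.93, 0, 0.16, -0.55, 0, -0.93, 0, 0.16, -0.56, 0, -0.93, 0, 0.16, -0.55, 0, -0.93])

```text
time: 21.85
eef_pos: [558.9, 335.6, 182.6]
tcp_rot: [0.83, 0.558, 0.0, 0.0]
contact_force: [0.0, 0.8, -1.1]
finger_gap: 29.6
grasp_force: 30.0
```

play_rows(steps=[0, 0.16, -0.55, 0, -0.93, 0, 0.16, -0.56, 0, -0.93, 0, 0.16, -0.55, 0, -0.9, 0, 0, 0, 0, 0, 0, 0, 0, 0, 0])

```text
time: 22.27
eef_pos: [515.9, 363.4, 182.6]
tcp_rot: [0.743, 0.669, 0.0, 0.0]
contact_force: [0.4, -0.2, -0.4]
finger_gap: 29.5
grasp_force: 30.0
```

```bash
python3 - <<'E'
from h import *
st=r.read_state(); print(st["time"],st["eef_pos"],phi(st),st["finger_gap"],st["joint_pos"])
t=slot("R",0); print(t); plan(t[0],t[1],92,t[2])
E
```

```text
22.2667 [515.87641924 363.37690148 182.63851569] 1.4661232770713895 29.488772024128284 [-0.53027808  0.65132474 -0.21212157  1.61406305  0.16526225  0.8931487
 -0.90868175]
(np.float64(516.1666001248349), np.float64(364.39172752345416), 1.4647963267948965)
turn 0.01  xyz 0.03 0.01 3.02  -> phi 1.465
```

```bash
cat >> h.py <<'E'
FOB=dict(R1=(576.2,86,-.38),R2=(674.5,98,-.345),R3=(594.6,-105,-.375),R4=(661.4,-193,-.285),G1=(663,194,.31),G2=(671.7,-91.5,.28))
def cyc(slot_now,f,slot_next):
    a=arc(*FOB[f],cur=slot_now); b=arc(*slot_next,cur=a); return b
E
python3 - <<'E'
from h import *
c=slot("R",0); 
for half in(1,):
    cyc(c,"R2",slot("R",1))
s,o=look("top",False)
for q,R in o["fobs"]:
    if R[3]<60 and R[4]<160:print(q,R.round(2))
# the two touching green fobs: split by tag colour
g,rd=hues(s); C=cloud(s); m=(g&(C[...,2]>58)&(C[...,2]<75)&(abs(C[...,1]+5)<40)&(C[...,0]>540)&(C[...,0]<720)).astype(np.uint8)
n,L=cv2.connectedComponents(m)
for i in range(1,n):
    if (L==i).sum()>20: print("tag",rect(C[L==i]).round(2))
m=((C[...,2]>58)&(C[...,2]<75)&(abs(C[...,1]+5)<40)&(C[...,0]>540)&(C[...,0]<720))
P=C[m][:,:2]; k=np.array([[660.,-6],[588,-3]])
for _ in range(20):
    l=np.argmin(((P[:,None]-k)**2).sum(2),1); k=np.array([P[l==j].mean(0) for j in(0,1)])
for j in(0,1): print("split",rect(P[l==j]).round(2))
E
```

```text
arc N=14: x -0.795 y 0.019 turn -0.908  (D 310 mm, end phi 2.797)
arc N=14: x 0.867 y -0.029 turn 0.908  (D 338 mm, end phi 1.465)
R [ 6.7425e+02  9.6860e+01 -3.3000e-01  3.1490e+01  7.0860e+01]
G [ 6.7225e+02 -9.1330e+01  2.8000e-01  2.9710e+01  7.0480e+01]
G [6.6368e+02 1.9364e+02 3.1000e-01 3.0330e+01 7.1020e+01]
G [ 6.2402e+02 -5.6700e+00 -8.0000e-02  4.3060e+01  1.4580e+02]
R [ 6.6142e+02 -1.9288e+02 -2.9000e-01  3.0070e+01  7.0220e+01]
R [ 5.9470e+02 -1.0555e+02 -3.8000e-01  2.9680e+01  7.0030e+01]
tag [651.87  -7.88  -1.41  25.92  42.03]
tag [577.23   1.45   1.22  26.83  41.37]
split [661.38  -7.78  -1.4   29.75  70.66]
split [587.52  -2.22   1.25  30.15  69.77]
```

play_rows(steps=[0, 0, 0, 0.8, 0, 0, 0, 0, 0.8, 0, 0, 0, 0, 0.8, 0, 0, 0, 0, 0.5, 0, 0, 0, 0, 0.12, 0])

```text
time: 22.73
eef_pos: [516.2, 360.3, 88.4]
tcp_rot: [0.744, 0.668, -0.002, 0.001]
contact_force: [-0.7, 0.0, 0.2]
finger_gap: 29.7
grasp_force: 30.0
```

play_rows(steps=[37, 0, 0, 0, 0, 37, 0, 0, 0, 0, 37, 0, 0, 0, 0, 37, 0, 0, 0, 0, 37, 0, 0, -1, 0])

```text
time: 23.15
eef_pos: [513.5, 360.9, 117.8]
tcp_rot: [0.743, 0.669, -0.004, -0.0]
contact_force: [0.2, 0.1, -0.5]
finger_gap: 36.9
grasp_force: 0.0
```

play_rows(steps=[56, 0, 0, -1, 0, 56, 0, 0, -1, 0, 56, -0.8, 0.02, 0, -0.91, 56, -0.79, 0.02, 0, -0.91, 56, -0.8, 0.02, 0, -0.91])

```text
time: 23.57
eef_pos: [517.2, 291.8, 183.2]
tcp_rot: [0.637, 0.771, 0.001, 0.001]
contact_force: [0.1, 0.8, -0.1]
finger_gap: 55.7
grasp_force: 0.0
```

play_rows(steps=[56, -0.79, 0.02, 0, -0.91, 56, -0.8, 0.02, 0, -0.91, 56, -0.79, 0.02, 0, -0.91, 56, -0.8, 0.02, 0, -0.91, 56, -0.79, 0.02, 0, -0.91])

```text
time: 23.98
eef_pos: [563.5, 181.4, 182.6]
tcp_rot: [0.438, 0.899, 0.0, 0.001]
contact_force: [0.8, -0.1, -1.1]
finger_gap: 56.0
grasp_force: 0.0
```

play_rows(steps=[56, -0.8, 0.02, 0, -0.91, 56, -0.79, 0.02, 0, -0.91, 56, -0.8, 0.02, 0, -0.91, 56, -0.79, 0.02, 0, -0.91, 56, -0.8, 0.02, 0, -0.91])

```text
time: 24.4
eef_pos: [654.9, 105.1, 182.5]
tcp_rot: [0.215, 0.977, -0.0, 0.001]
contact_force: [-0.3, -0.4, -0.9]
finger_gap: 56.2
grasp_force: 0.0
```

play_rows(steps=[56, -0.79, 0.02, 0, -0.9, 56, 0, 0, 0.6, 0, 56, 0, 0, 0.7, 0, 56, 0, 0, 0.7, 0, 56, 0, 0, 0.5, 0])

```text
time: 24.82
eef_pos: [675.4, 96.8, 105.5]
tcp_rot: [0.17, 0.985, -0.0, -0.0]
contact_force: [-0.8, 0.1, -0.2]
finger_gap: 56.0
grasp_force: 0.0
```

```bash
python3 - <<'E'
from h import *
st=r.read_state(); print(st["time"],st["eef_pos"],phi(st),st["finger_gap"],st["joint_pos"][6])
plan(*FOB["R2"][:2],72,FOB["R2"][2])
s=r.snapshot("top"); cv2.imwrite("pics/p1.png",cv2.resize(s["img"][60:256,60:450],None,fx=2,fy=2,interpolation=cv2.INTER_CUBIC))
E
```

```text
24.8167 [675.35989629  96.7777107  105.46365196] 2.7993889155678406 56.029084316893766 0.631607491480289
turn 0.03  xyz 0.04 0.03 1.12  -> phi 2.797
```

View pics/p1.png

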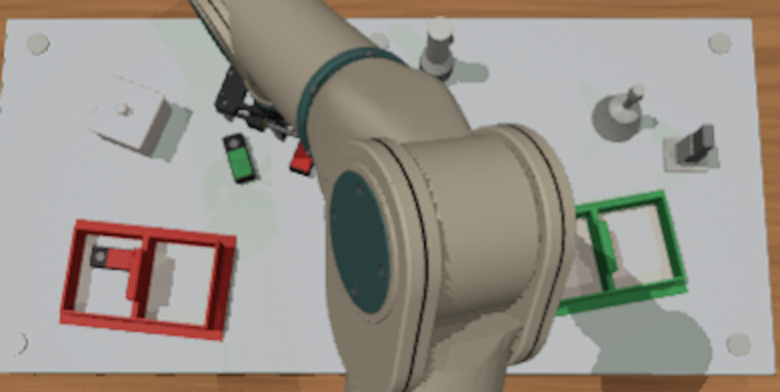

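play_rows(steps=[56, 0.04, 0.03, 0.5, 0.03, 56, 0, 0, 0.4, 0, 56, 0, 0, 0.2, 0, 0, 0, 0, 0, 0, 0, 0, 0, 0, 0])

```text
time: 25.28
eef_pos: [674.9, 98.7, 73.7]
tcp_rot: [0.171, 0.985, -0.0, 0.0]
contact_force: [-0.0, -0.6, 1.6]
finger_gap: 45.9
grasp_force: 0.0
```

play_rows(steps=[0, 0, 0, 0, 0, 0, 0, 0, 0, 0, 0, 0, 0, 0, 0, 0, 0, 0, 0, 0, 0, 0, 0, -0.3, 0])

```text
time: 25.7
eef_pos: [673.6, 98.3, 81.4]
tcp_rot: [0.171, 0.985, -0.001, -0.001]
contact_force: [-0.5, -0.0, -0.6]
finger_gap: 29.7
grasp_force: 30.0
```

play_rows(steps=[0, 0, 0, -0.8, 0, 0, 0, 0, -0.9, 0, 0, 0, 0, -0.9, 0, 0, 0, 0, -0.8, 0, 0, 0.87, -0.03, 0, 0.91])

```text
time: 26.12
eef_pos: [656.5, 105.6, 189.9]
tcp_rot: [0.221, 0.975, 0.003, 0.006]
contact_force: [0.5, -0.2, -0.6]
finger_gap: 29.7
grasp_force: 30.0
```

play_rows(steps=[0, 0.87, -0.03, 0, 0.91, 0, 0.86, -0.03, 0, 0.91, 0, 0.87, -0.03, 0, 0.91, 0, 0.87, -0.03, 0, 0.91, 0, 0.86, -0.03, 0, 0.91])

```text
time: 26.53
eef_pos: [541.8, 179.0, 185.0]
tcp_rot: [0.445, 0.896, -0.0, 0.0]
contact_force: [-0.1, -0.2, -0.8]
finger_gap: 29.9
grasp_force: 30.0
```

play_rows(steps=[0, 0.87, -0.03, 0, 0.91, 0, 0.87, -0.03, 0, 0.91, 0, 0.86, -0.03, 0, 0.91, 0, 0.87, -0.03, 0, 0.91, 0, 0.87, -0.03, 0, 0.91])

```text
time: 26.95
eef_pos: [480.2, 293.3, 185.0]
tcp_rot: [0.643, 0.766, 0.0, -0.0]
contact_force: [-0.1, -0.1, -0.7]
finger_gap: 30.0
grasp_force: 30.0
```

play_rows(steps=[0, 0.86, -0.03, 0, 0.9, 0, 0.87, -0.03, 0, 0.9, 0, 0.87, -0.03, 0, 0.9, 0, 0, 0, 0, 0, 0, 0, 0, 0, 0])

```text
time: 27.37
eef_pos: [471.2, 371.6, 184.7]
tcp_rot: [0.742, 0.671, 0.0, -0.0]
contact_force: [-0.5, -0.4, -1.6]
finger_gap: 29.8
grasp_force: 30.0
```

```bash
cat >> h.py <<'E'
FOB.update(G3=(661.4,-7.8,.17),G4=(587.5,-2.2,-.32))
def check(t,z,nf=None,nxt=None):
    st=r.read_state(); print(round(st["time"],1),np.round(st["eef_pos"],1),round(phi(st),3),"gap",round(st["finger_gap"],1),"j7",round(st["joint_pos"][6],2))
    plan(t[0],t[1],z,t[2])
    if nf:
        a=arc(*FOB[nf],cur=t); 
        if nxt: arc(*nxt,cur=a)
    s,o=look("top",False)
    for q,R in o["fobs"]:
        if R[3]<60 and 60<R[4]<160 and R[0]>550:print(q,R.round(2))
    return s
E
python3 - <<'E'
from h import *
check(slot("R",1),92,"R3",slot("R",2))
E
```

```text
27.4 [471.2 371.6 184.7] 1.471 gap 29.8 j7 -0.97
turn 0.06  xyz -0.08 0.05 3.09  -> phi 1.465
arc N=19: x -0.892 y -0.236 turn -0.654  (D 490 mm, end phi 2.767)
arc N=15: x 0.852 y 0.313 turn 0.829  (D 381 mm, end phi 1.465)
G [ 6.7164e+02 -9.2000e+01  2.9000e-01  3.0640e+01  6.9700e+01]
G [6.6234e+02 1.9344e+02 3.2000e-01 3.0150e+01 7.1010e+01]
G [ 6.2473e+02 -5.6300e+00 -8.0000e-02  4.3180e+01  1.4711e+02]
R [ 6.6124e+02 -1.9295e+02 -2.9000e-01  3.0000e+01  6.9830e+01]
R [ 5.9473e+02 -1.0562e+02 -3.8000e-01  2.9620e+01  6.9910e+01]
```

play_rows(steps=[0, -0.08, 0.05, 0.8, 0.06, 0, 0, 0, 0.8, 0, 0, 0, 0, 0.8, 0, 0, 0, 0, 0.5, 0, 0, 0, 0, 0.15, 0])

```text
time: 27.83
eef_pos: [472.7, 363.6, 90.4]
tcp_rot: [0.746, 0.666, -0.003, 0.0]
contact_force: [-1.1, 0.2, -0.4]
finger_gap: 29.6
grasp_force: 30.0
```

play_rows(steps=[37, 0, 0, 0, 0, 37, 0, 0, 0, 0, 37, 0, 0, 0, 0, 37, 0, 0, 0, 0, 37, 0, 0, -1, 0])

```text
time: 28.25
eef_pos: [471.1, 364.7, 119.6]
tcp_rot: [0.745, 0.667, -0.004, -0.0]
contact_force: [0.3, 0.3, -0.4]
finger_gap: 37.3
grasp_force: 0.0
```

play_rows(steps=[56, 0, 0, -1, 0, 56, 0, 0, -1, 0, 56, -0.89, -0.24, 0, -0.65, 56, -0.89, -0.24, 0, -0.65, 56, -0.9, -0.23, 0, -0.66])

```text
time: 28.67
eef_pos: [448.5, 287.9, 184.4]
tcp_rot: [0.671, 0.741, 0.001, 0.0]
contact_force: [-0.7, 0.1, 0.3]
finger_gap: 55.8
grasp_force: 0.0
```

play_rows(steps=[56, -0.89, -0.24, 0, -0.65, 56, -0.89, -0.23, 0, -0.65, 56, -0.9, -0.24, 0, -0.66, 56, -0.89, -0.23, 0, -0.66, 56, -0.89, -0.24, 0, -0.65])

```text
time: 29.08
eef_pos: [445.0, 149.0, 183.8]
tcp_rot: [0.535, 0.845, 0.001, 0.001]
contact_force: [1.0, -0.3, 0.2]
finger_gap: 55.9
grasp_force: 0.0
```

play_rows(steps=[56, -0.89, -0.24, 0, -0.65, 56, -0.89, -0.23, 0, -0.65, 56, -0.9, -0.24, 0, -0.66, 56, -0.89, -0.23, 0, -0.66, 56, -0.89, -0.24, 0, -0.65])

```text
time: 29.5
eef_pos: [488.1, 17.5, 183.9]
tcp_rot: [0.384, 0.923, 0.0, 0.001]
contact_force: [0.6, 0.6, -0.1]
finger_gap: 56.4
grasp_force: 0.0
```

play_rows(steps=[56, -0.89, -0.24, 0, -0.65, 56, -0.89, -0.23, 0, -0.65, 56, -0.9, -0.24, 0, -0.66, 56, -0.89, -0.23, 0, -0.66, 56, -0.89, -0.24, 0, -0.65])

```text
time: 29.92
eef_pos: [572.7, -92.0, 183.9]
tcp_rot: [0.222, 0.975, -0.0, 0.001]
contact_force: [0.1, 0.4, -0.7]
finger_gap: 55.7
grasp_force: 0.0
```

play_rows(steps=[56, -0.89, -0.24, 0, -0.65, 56, 0, 0, 0.6, 0, 56, 0, 0, 0.7, 0, 56, 0, 0, 0.7, 0, 56, 0, 0, 0.5, 0])

```text
time: 30.33
eef_pos: [592.5, -108.6, 107.1]
tcp_rot: [0.19, 0.982, -0.0, 0.0]
contact_force: [-0.5, 0.3, 0.8]
finger_gap: 56.2
grasp_force: 0.0
```

```bash
python3 - <<'E'
from h import *
check((594.7,-105.4,-.375),72,"R3")
arc(*slot("R",2),cur=(594.7,-105.4,-.375+np.pi))
E
```

```text
30.3 [ 592.5 -108.6  107.1] 2.76 gap 56.2 j7 0.85
turn -0.06  xyz -0.03 0.13 1.17  -> phi 2.767
arc N=1: x -0.008 y -0.011 turn -0.000  (D 0 mm, end phi -0.375)
G [6.6376e+02 1.9354e+02 3.2000e-01 3.0030e+01 7.1300e+01]
G [ 6.2510e+02 -5.7100e+00 -8.0000e-02  4.3280e+01  1.4747e+02]
arc N=15: x 0.853 y 0.314 turn 0.829  (D 381 mm, end phi 1.465)
```

play_rows(steps=[56, -0.03, 0.13, 0.5, -0.06, 56, 0, 0, 0.4, 0, 56, 0, 0, 0.24, 0, 0, 0, 0, 0, 0, 0, 0, 0, 0, 0])

```text
time: 30.8
eef_pos: [595.1, -104.6, 73.6]
tcp_rot: [0.186, 0.983, -0.0, -0.0]
contact_force: [0.1, 0.3, 0.0]
finger_gap: 46.2
grasp_force: 0.0
```

play_rows(steps=[0, 0, 0, 0, 0, 0, 0, 0, 0, 0, 0, 0, 0, 0, 0, 0, 0, 0, 0, 0, 0, 0, 0, -0.3, 0])

```text
time: 31.22
eef_pos: [594.1, -104.8, 81.9]
tcp_rot: [0.186, 0.982, -0.0, -0.001]
contact_force: [0.8, -0.5, -0.8]
finger_gap: 29.8
grasp_force: 30.0
```

play_rows(steps=[0, 0, 0, -0.8, 0, 0, 0, 0, -0.9, 0, 0, 0, 0, -0.9, 0, 0, 0, 0, -0.8, 0, 0, 0.85, 0.31, 0, 0.83])

```text
time: 31.63
eef_pos: [580.8, -90.2, 189.6]
tcp_rot: [0.232, 0.973, 0.0, 0.006]
contact_force: [0.8, 0.5, 0.1]
finger_gap: 29.6
grasp_force: 30.0
```

play_rows(steps=[0, 0.85, 0.31, 0, 0.83, 0, 0.85, 0.32, 0, 0.83, 0, 0.86, 0.31, 0, 0.83, 0, 0.85, 0.31, 0, 0.83, 0, 0.85, 0.32, 0, 0.83])

```text
time: 32.05
eef_pos: [499.1, 26.7, 185.3]
tcp_rot: [0.436, 0.9, -0.0, 0.0]
contact_force: [0.5, 0.8, -0.7]
finger_gap: 29.3
grasp_force: 30.0
```

play_rows(steps=[0, 0.86, 0.31, 0, 0.83, 0, 0.85, 0.32, 0, 0.83, 0, 0.85, 0.31, 0, 0.83, 0, 0.86, 0.31, 0, 0.83, 0, 0.85, 0.32, 0, 0.83])

```text
time: 32.47
eef_pos: [479.5, 161.4, 185.3]
tcp_rot: [0.619, 0.785, 0.0, 0.0]
contact_force: [0.4, 0.4, -1.0]
finger_gap: 29.7
grasp_force: 30.0
```

play_rows(steps=[0, 0.85, 0.31, 0, 0.83, 0, 0.86, 0.32, 0, 0.83, 0, 0.85, 0.31, 0, 0.83, 0, 0.85, 0.31, 0, 0.82, 0, 0, 0, 0, 0])

```text
time: 32.88
eef_pos: [507.1, 272.6, 185.6]
tcp_rot: [0.743, 0.67, 0.003, -0.001]
contact_force: [1.0, 1.6, 0.4]
finger_gap: 29.4
grasp_force: 30.0
```

```bash
python3 - <<'E'
from h import *
check(slot("R",2),92,"R4",slot("R",3))
E
```

```text
32.9 [507.1 272.6 185.6] 1.467 gap 29.4 j7 -0.81
turn 0.02  xyz -0.26 -0.02 3.12  -> phi 1.465
arc N=19: x -0.898 y -0.206 turn -0.700  (D 484 mm, end phi 2.857)
arc N=20: x 0.890 y 0.197 turn 0.665  (D 504 mm, end phi 1.465)
G [ 6.7142e+02 -9.1870e+01  2.9000e-01  3.0560e+01  6.9590e+01]
G [6.6335e+02 1.9370e+02 3.2000e-01 2.9940e+01 7.0240e+01]
G [ 6.2524e+02 -5.6800e+00 -8.0000e-02  4.3210e+01  1.4530e+02]
R [ 6.3747e+02 -1.7963e+02 -2.8000e-01  3.0030e+01  7.0030e+01]
```

The knock has happened: the last red fob moved from (661,-193) to (637,-180). Replanning for that.

```bash
sed -i 's/R4=(661.4,-193,-.285)/R4=(637.5,-179.4,-.28)/' h.py; python3 - <<'E'
from h import *
cyc(slot("R",2),"R4",slot("R",3))
E
```

```text
arc N=18: x -0.900 y -0.244 turn -0.741  (D 464 mm, end phi 2.862)
arc N=19: x 0.889 y 0.233 turn 0.702  (D 482 mm, end phi 1.465)
```

play_rows(steps=[0, -0.26, -0.02, 0.8, 0.02, 0, 0, 0, 0.8, 0, 0, 0, 0, 0.8, 0, 0, 0, 0, 0.5, 0, 0, 0, 0, 0.2, 0])

```text
time: 33.35
eef_pos: [503.3, 255.3, 89.7]
tcp_rot: [0.745, 0.668, -0.002, -0.0]
contact_force: [0.5, -0.7, -0.1]
finger_gap: 29.8
grasp_force: 30.0
```

play_rows(steps=[37, 0, 0, 0, 0, 37, 0, 0, 0, 0, 37, 0, 0, 0, 0, 37, 0, 0, 0, 0, 37, 0, 0, -1, 0])

```text
time: 33.77
eef_pos: [502.3, 256.0, 118.7]
tcp_rot: [0.744, 0.668, -0.004, -0.001]
contact_force: [-0.2, -0.1, 0.1]
finger_gap: 37.0
grasp_force: 0.0
```

play_rows(steps=[56, 0, 0, -1, 0, 56, 0, 0, -1, 0, 56, -0.9, -0.24, 0, -0.74, 56, -0.9, -0.25, 0, -0.74, 56, -0.9, -0.24, 0, -0.74])

```text
time: 34.18
eef_pos: [480.3, 177.5, 183.2]
tcp_rot: [0.66, 0.751, 0.001, 0.001]
contact_force: [0.3, -0.9, -0.9]
finger_gap: 56.0
grasp_force: 0.0
```

play_rows(steps=[56, -0.9, -0.24, 0, -0.74, 56, -0.9, -0.25, 0, -0.74, 56, -0.9, -0.24, 0, -0.74, 56, -0.9, -0.25, 0, -0.74, 56, -0.9, -0.24, 0, -0.74])

```text
time: 34.6
eef_pos: [482.3, 37.2, 182.6]
tcp_rot: [0.503, 0.864, 0.0, 0.001]
contact_force: [-0.4, 0.1, -0.5]
finger_gap: 56.3
grasp_force: 0.0
```

play_rows(steps=[56, -0.9, -0.24, 0, -0.74, 56, -0.9, -0.25, 0, -0.74, 56, -0.9, -0.24, 0, -0.74, 56, -0.9, -0.25, 0, -0.74, 56, -0.9, -0.24, 0, -0.74])

```text
time: 35.02
eef_pos: [537.1, -91.5, 182.7]
tcp_rot: [0.328, 0.945, -0.0, 0.001]
contact_force: [1.0, 0.6, 0.5]
finger_gap: 55.6
grasp_force: 0.0
```

play_rows(steps=[56, -0.9, -0.24, 0, -0.74, 56, -0.9, -0.25, 0, -0.74, 56, -0.9, -0.24, 0, -0.74, 56, -0.9, -0.25, 0, -0.75, 56, -0.9, -0.24, 0, -0.75])

```text
time: 35.43
eef_pos: [636.1, -189.8, 182.7]
tcp_rot: [0.14, 0.99, -0.001, 0.001]
contact_force: [0.4, 0.5, 0.3]
finger_gap: 56.2
grasp_force: 0.0
```

play_rows(steps=[56, 0, 0, 0, 0, 56, 0, 0, 0.6, 0, 56, 0, 0, 0.7, 0, 56, 0, 0, 0.7, 0, 56, 0, 0, 0.5, 0])

```text
time: 35.85
eef_pos: [634.6, -187.2, 105.8]
tcp_rot: [0.141, 0.99, -0.0, -0.0]
contact_force: [-0.6, -0.6, -1.0]
finger_gap: 56.0
grasp_force: 0.0
```

```bash
python3 - <<'E'
from h import *
check(FOB["R4"],72); s=r.snapshot("side"); cv2.imwrite("pics/s2.png",s["img"])
E
```

```text
35.9 [ 634.6 -187.2  105.8] 2.859 gap 56.0 j7 1.08
turn -0.03  xyz -0.02 0.28 1.13  -> phi 2.862
G [ 6.7185e+02 -9.1830e+01  2.9000e-01  3.0880e+01  7.0450e+01]
G [6.6331e+02 1.9359e+02 3.2000e-01 2.9950e+01 7.0120e+01]
G [ 6.2451e+02 -5.7200e+00 -8.0000e-02  4.3060e+01  1.4737e+02]
```

View pics/s2.png

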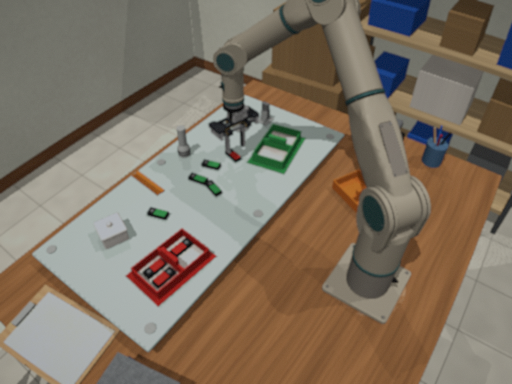

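Three red fobs are down in the red caddy at (170,268). The gripper is over the last red fob at (235,155).

play_rows(steps=[56, -0.02, 0.28, 0.5, -0.03, 56, 0, 0, 0.4, 0, 56, 0, 0, 0.22, 0, 0, 0, 0, 0, 0, 0, 0, 0, 0, 0])

```text
time: 36.37
eef_pos: [638.2, -179.5, 72.8]
tcp_rot: [0.139, 0.99, -0.0, -0.0]
contact_force: [0.8, -0.3, -0.9]
finger_gap: 46.2
grasp_force: 0.0
```

play_rows(steps=[0, 0, 0, 0, 0, 0, 0, 0, 0, 0, 0, 0, 0, 0, 0, 0, 0, 0, 0, 0, 0, 0, 0, -0.3, 0])

```text
time: 36.78
eef_pos: [637.3, -179.6, 81.0]
tcp_rot: [0.139, 0.99, -0.0, -0.001]
contact_force: [0.2, 0.1, -1.4]
finger_gap: 29.6
grasp_force: 30.0
```

play_rows(steps=[0, 0, 0, -0.8, 0, 0, 0, 0, -0.9, 0, 0, 0, 0, -0.9, 0, 0, 0, 0, -0.8, 0, 0, 0.89, 0.23, 0, 0.7])

```text
time: 37.2
eef_pos: [621.2, -168.2, 189.7]
tcp_rot: [0.178, 0.984, 0.0, 0.007]
contact_force: [1.5, 0.8, 0.0]
finger_gap: 29.6
grasp_force: 30.0
```

play_rows(steps=[0, 0.89, 0.23, 0, 0.7, 0, 0.89, 0.24, 0, 0.7, 0, 0.89, 0.23, 0, 0.71, 0, 0.89, 0.23, 0, 0.7, 0, 0.89, 0.24, 0, 0.7])

```text
time: 37.62
eef_pos: [513.5, -71.0, 184.7]
tcp_rot: [0.355, 0.935, -0.0, 0.0]
contact_force: [-0.5, 0.2, -0.8]
finger_gap: 29.5
grasp_force: 30.0
```

play_rows(steps=[0, 0.89, 0.23, 0, 0.7, 0, 0.89, 0.23, 0, 0.7, 0, 0.89, 0.24, 0, 0.71, 0, 0.89, 0.23, 0, 0.7, 0, 0.89, 0.23, 0, 0.7])

```text
time: 38.03
eef_pos: [454.4, 53.3, 184.7]
tcp_rot: [0.519, 0.855, 0.0, 0.0]
contact_force: [0.7, 0.5, 0.8]
finger_gap: 29.5
grasp_force: 30.0
```

play_rows(steps=[0, 0.89, 0.23, 0, 0.7, 0, 0.89, 0.23, 0, 0.7, 0, 0.89, 0.24, 0, 0.71, 0, 0.89, 0.23, 0, 0.7, 0, 0.89, 0.23, 0, 0.7])

```text
time: 38.45
eef_pos: [443.7, 190.7, 184.8]
tcp_rot: [0.666, 0.746, 0.0, 0.0]
contact_force: [-1.1, -0.9, 0.4]
finger_gap: 29.5
grasp_force: 30.0
```

play_rows(steps=[0, 0.89, 0.23, 0, 0.7, 0, 0.89, 0.23, 0, 0.7, 0, 0.88, 0.23, 0, 0.7, 0, 0, 0, 0, 0, 0, 0, 0, 0, 0])

```text
time: 38.87
eef_pos: [461.2, 271.4, 184.4]
tcp_rot: [0.742, 0.671, 0.0, -0.0]
contact_force: [-0.4, -0.4, -1.4]
finger_gap: 29.7
grasp_force: 30.0
```

```bash
python3 - <<'E'
from h import *
print(slot("R",3))
check(slot("R",3),92,"G1",slot("G",0))
E
```

```text
(np.float64(461.8333998751652), np.float64(269.60827247654584), 1.4647963267948965)
38.9 [461.2 271.4 184.4] 1.47 gap 29.7 j7 -0.87
turn 0.05  xyz -0.06 0.03 3.08  -> phi 1.465
arc N=12: x 0.172 y 0.607 turn 0.919  (D 215 mm, end phi 0.310)
arc N=18: x -0.899 y 0.279 turn -0.772  (D 465 mm, end phi 1.766)
G [ 6.7159e+02 -9.1600e+01  2.9000e-01  3.0420e+01  6.9660e+01]
G [6.6296e+02 1.9354e+02 3.1000e-01 3.0280e+01 7.0400e+01]
G [ 6.2472e+02 -5.7100e+00 -8.0000e-02  4.3290e+01  1.4653e+02]
```

play_rows(steps=[0, 0, 0, 0.8, 0, 0, 0, 0, 0.8, 0, 0, 0, 0, 0.8, 0, 0, 0, 0, 0.5, 0, 0, 0, 0, 0.17, 0])

```text
time: 39.33
eef_pos: [460.1, 266.7, 90.0]
tcp_rot: [0.744, 0.669, -0.003, -0.0]
contact_force: [0.9, 0.9, -0.5]
finger_gap: 29.6
grasp_force: 30.0
```

play_rows(steps=[37, 0, 0, 0, 0, 37, 0, 0, 0, 0, 37, 0, 0, 0, 0, 37, 0, 0, 0, 0, 37, 0, 0, -1, 0])

```text
time: 39.75
eef_pos: [459.2, 267.8, 119.2]
tcp_rot: [0.743, 0.669, -0.004, -0.001]
contact_force: [0.8, -0.8, 0.5]
finger_gap: 37.1
grasp_force: 0.0
```

play_rows(steps=[56, 0, 0, -1, 0, 56, 0, 0, -1, 0, 56, 0.17, 0.61, 0, 0.92, 56, 0.17, 0.61, 0, 0.92, 56, 0.17, 0.6, 0, 0.92])

```text
time: 40.17
eef_pos: [519.2, 274.7, 184.1]
tcp_rot: [0.833, 0.554, 0.002, -0.0]
contact_force: [0.1, 0.3, -0.7]
finger_gap: 55.9
grasp_force: 0.0
```

play_rows(steps=[56, 0.17, 0.61, 0, 0.92, 56, 0.17, 0.61, 0, 0.92, 56, 0.17, 0.6, 0, 0.92, 56, 0.17, 0.61, 0, 0.92, 56, 0.18, 0.61, 0, 0.92])

```text
time: 40.58
eef_pos: [608.4, 245.4, 183.0]
tcp_rot: [0.941, 0.339, 0.001, -0.0]
contact_force: [0.7, 0.4, -0.1]
finger_gap: 55.6
grasp_force: 0.0
```

play_rows(steps=[56, 0.17, 0.61, 0, 0.92, 56, 0.17, 0.61, 0, 0.92, 56, 0.18, 0.6, 0, 0.92, 56, 0.18, 0.6, 0, 0.91, 56, 0, 0, 0, 0])

```text
time: 41.0
eef_pos: [665.9, 189.6, 182.8]
tcp_rot: [0.988, 0.151, 0.001, 0.002]
contact_force: [0.2, -0.7, 0.6]
finger_gap: 55.7
grasp_force: 0.0
```

play_rows(steps=[56, 0, 0, 0.6, 0, 56, 0, 0, 0.7, 0, 56, 0, 0, 0.7, 0, 56, 0, 0, 0.5, 0, 56, 0, 0, 0, 0])

```text
time: 41.42
eef_pos: [659.7, 195.3, 103.9]
tcp_rot: [0.988, 0.157, -0.003, -0.0]
contact_force: [0.0, -1.2, 0.7]
finger_gap: 56.3
grasp_force: 0.0
```

```bash
python3 - <<'E'
from h import *
check(FOB["G1"],72); arc(*slot("G",0),cur=FOB["G1"])
E
```

```text
41.4 [659.7 195.3 103.9] 0.315 gap 56.3 j7 -1.53
turn 0.05  xyz 0.09 0.07 1.06  -> phi 0.310
G [ 6.7148e+02 -9.1900e+01  2.9000e-01  3.0280e+01  6.9700e+01]
G [ 6.2517e+02 -5.6900e+00 -8.0000e-02  4.3430e+01  1.4709e+02]
arc N=18: x -0.899 y 0.279 turn -0.772  (D 465 mm, end phi 1.766)
```

play_rows(steps=[56, 0.05, 0.04, 0.5, 0.03, 56, 0, 0, 0.4, 0, 56, 0, 0, 0.18, 0, 0, 0, 0, 0, 0, 0, 0, 0, 0, 0])

```text
time: 41.88
eef_pos: [664.6, 193.8, 74.2]
tcp_rot: [0.988, 0.153, -0.0, 0.0]
contact_force: [0.0, 1.6, -0.1]
finger_gap: 46.2
grasp_force: 0.0
```

play_rows(steps=[0, 0, 0, 0, 0, 0, 0, 0, 0, 0, 0, 0, 0, 0, 0, 0, 0, 0, 0, 0, 0, 0, 0, -0.3, 0])

```text
time: 42.3
eef_pos: [663.6, 193.5, 82.4]
tcp_rot: [0.988, 0.153, -0.001, 0.0]
contact_force: [-0.2, 0.4, -1.3]
finger_gap: 29.6
grasp_force: 30.0
```

play_rows(steps=[0, 0, 0, -0.8, 0, 0, 0, 0, -0.9, 0, 0, 0, 0, -0.9, 0, 0, 0, 0, -0.8, 0, 0, -0.9, 0.28, 0, -0.77])

```text
time: 42.72
eef_pos: [648.2, 182.1, 191.8]
tcp_rot: [0.981, 0.195, 0.008, -0.001]
contact_force: [1.5, 1.0, 0.6]
finger_gap: 29.4
grasp_force: 30.0
```

play_rows(steps=[0, -0.9, 0.28, 0, -0.77, 0, -0.9, 0.28, 0, -0.77, 0, -0.9, 0.28, 0, -0.77, 0, -0.9, 0.28, 0, -0.77, 0, -0.9, 0.28, 0, -0.77])

```text
time: 43.13
eef_pos: [547.8, 71.3, 186.3]
tcp_rot: [0.922, 0.388, 0.0, 0.0]
contact_force: [0.4, -0.2, -0.8]
finger_gap: 29.8
grasp_force: 30.0
```

play_rows(steps=[0, -0.9, 0.28, 0, -0.77, 0, -0.9, 0.28, 0, -0.77, 0, -0.9, 0.28, 0, -0.77, 0, -0.9, 0.28, 0, -0.77, 0, -0.9, 0.28, 0, -0.77])

```text
time: 43.55
eef_pos: [504.6, -62.9, 186.3]
tcp_rot: [0.826, 0.564, -0.0, 0.0]
contact_force: [-0.3, -0.1, -0.7]
finger_gap: 29.5
grasp_force: 30.0
```

play_rows(steps=[0, -0.9, 0.28, 0, -0.77, 0, -0.9, 0.28, 0, -0.77, 0, -0.9, 0.28, 0, -0.77, 0, -0.9, 0.28, 0, -0.77, 0, -0.9, 0.28, 0, -0.78])

```text
time: 43.97
eef_pos: [517.1, -203.5, 186.3]
tcp_rot: [0.696, 0.718, -0.0, 0.0]
contact_force: [0.8, 0.3, -0.2]
finger_gap: 29.6
grasp_force: 30.0
```

play_rows(steps=[0, -0.89, 0.27, 0, -0.78, 0, -0.89, 0.27, 0, -0.78, 0, 0, 0, 0, 0, 0, 0, 0, 0, 0, 0, 0, 0, 0, 0])

```text
time: 44.38
eef_pos: [537.1, -253.0, 185.7]
tcp_rot: [0.636, 0.771, 0.0, -0.0]
contact_force: [-0.3, 1.0, -0.3]
finger_gap: 29.6
grasp_force: 30.0
```

```bash
sed -i 's/^CG=.*/CG=(526,-307,.195); CR=(489,317,-.106)/' h.py; python3 - <<'E'
from h import *
print(slot("G",0))
s=check(slot("G",0),92,"G2",slot("G",1)); print(rim(s,CG),rim(s,CR))
s=r.snapshot("side"); print(rim(s,CG),rim(s,CR))
E
```

```text
(np.float64(537.8947219819696), np.float64(-253.68475275334785), 1.7657963267948966)
44.4 [ 537.1 -253.   185.7] 1.762 gap 29.6 j7 0.34
turn -0.04  xyz -0.03 0.02 3.12  -> phi 1.766
arc N=15: x 0.504 y 0.098 turn 0.946  (D 210 mm, end phi 0.280)
arc N=15: x -0.587 y -0.123 turn -0.946  (D 246 mm, end phi 1.766)
G [ 6.7141e+02 -9.1830e+01  2.9000e-01  3.0520e+01  7.0110e+01]
G [ 6.2484e+02 -5.6900e+00 -8.0000e-02  4.3130e+01  1.4680e+02]
(array([ 5.26442e+02, -3.08630e+02,  1.96000e-01]), 222) (array([ 4.88408e+02,  3.15200e+02, -1.09000e-01]), 491)
(array([ 5.27724e+02, -3.05048e+02,  2.00000e-01]), 245) (array([ 4.88774e+02,  3.18948e+02, -1.06000e-01]), 457)
```

play_rows(steps=[0, 0, 0, 0.8, 0, 0, 0, 0, 0.8, 0, 0, 0, 0, 0.8, 0, 0, 0, 0, 0.5, 0, 0, 0, 0, 0.21, 0])

```text
time: 44.9
eef_pos: [536.0, -251.8, 90.3]
tcp_rot: [0.635, 0.772, -0.001, -0.002]
contact_force: [-0.1, -0.1, -0.2]
finger_gap: 29.4
grasp_force: 30.0
```

play_rows(steps=[37, 0, 0, 0, 0, 37, 0, 0, 0, 0, 37, 0, 0, 0, 0, 37, 0, 0, 0, 0, 37, 0, 0, -1, 0])

```text
time: 45.32
eef_pos: [534.5, -252.7, 119.1]
tcp_rot: [0.636, 0.772, -0.001, -0.004]
contact_force: [0.4, -0.1, -0.2]
finger_gap: 37.2
grasp_force: 0.0
```

play_rows(steps=[56, 0, 0, -1, 0, 56, 0, 0, -1, 0, 56, 0.5, 0.1, 0, 0.95, 56, 0.51, 0.1, 0, 0.95, 56, 0.5, 0.1, 0, 0.95])

```text
time: 45.73
eef_pos: [542.6, -207.9, 184.1]
tcp_rot: [0.746, 0.666, 0.001, 0.001]
contact_force: [-0.8, 1.0, 0.3]
finger_gap: 55.9
grasp_force: 0.0
```

play_rows(steps=[56, 0.5, 0.1, 0, 0.95, 56, 0.51, 0.1, 0, 0.94, 56, 0.5, 0.1, 0, 0.95, 56, 0.51, 0.1, 0, 0.94, 56, 0.5, 0.1, 0, 0.95])

```text
time: 46.15
eef_pos: [579.5, -140.0, 183.4]
tcp_rot: [0.886, 0.464, 0.001, 0.0]
contact_force: [-0.5, -0.3, -0.3]
finger_gap: 56.1
grasp_force: 0.0
```

play_rows(steps=[56, 0.5, 0.1, 0, 0.95, 56, 0.51, 0.1, 0, 0.94, 56, 0.5, 0.1, 0, 0.95, 56, 0.51, 0.1, 0, 0.94, 56, 0.5, 0.1, 0, 0.95])

```text
time: 46.57
eef_pos: [643.9, -98.2, 183.4]
tcp_rot: [0.973, 0.233, 0.001, -0.0]
contact_force: [1.0, -0.1, -0.3]
finger_gap: 55.8
grasp_force: 0.0
```

play_rows(steps=[56, 0.5, 0.1, 0, 0.94, 56, 0.5, 0.09, 0, 0.94, 56, 0, 0, 0, 0, 56, 0, 0, 0, 0, 56, 0, 0, 0.6, 0])

```text
time: 46.98
eef_pos: [674.4, -93.0, 167.8]
tcp_rot: [0.99, 0.139, 0.003, 0.001]
contact_force: [1.3, -1.0, 0.3]
finger_gap: 55.6
grasp_force: 0.0
```

play_rows(steps=[56, 0, 0, 0.6, 0, 56, 0, 0, 0.7, 0, 56, 0, 0, 0.5, 0, 56, 0, 0, 0, 0, 56, 0, 0, 0, 0])

```text
time: 47.4
eef_pos: [671.4, -92.8, 110.2]
tcp_rot: [0.99, 0.138, -0.001, -0.0]
contact_force: [0.3, -0.1, 0.4]
finger_gap: 56.3
grasp_force: 0.0
```

```bash
python3 - <<'E'
from h import *
s=check(FOB["G2"],72); cv2.imwrite("pics/p3.png",cv2.resize(s["img"][60:256,60:450],None,fx=2,fy=2,interpolation=cv2.INTER_CUBIC))
E
```

```text
47.4 [671.4 -92.8 110.2] 0.277 gap 56.3 j7 -1.14
turn -0.03  xyz 0.02 -0.04 1.27  -> phi 0.280
```

View pics/p3.png

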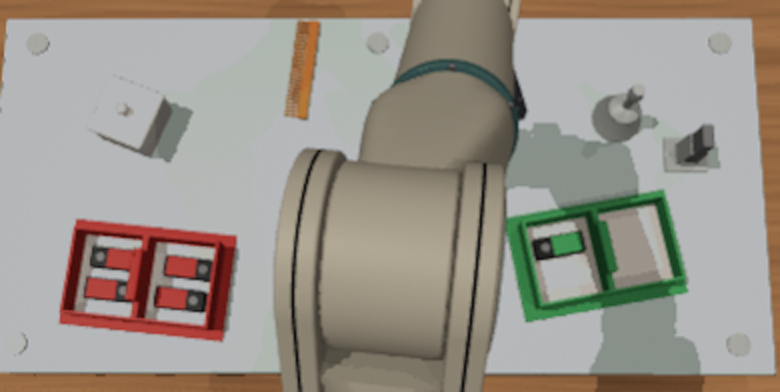

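The crop shows all four red fobs lying flat in the red caddy at (148,280) and the first green fob in the green caddy at (558,245). Carrying on with the second green fob.

play_rows(steps=[56, 0.02, -0.04, 0.5, -0.03, 56, 0, 0, 0.5, 0, 56, 0, 0, 0.26, 0, 0, 0, 0, 0, 0, 0, 0, 0, 0, 0])

```text
time: 47.87
eef_pos: [673.2, -91.2, 73.2]
tcp_rot: [0.99, 0.139, 0.0, 0.0]
contact_force: [0.2, -0.3, -0.3]
finger_gap: 46.2
grasp_force: 0.0
```

play_rows(steps=[0, 0, 0, 0, 0, 0, 0, 0, 0, 0, 0, 0, 0, 0, 0, 0, 0, 0, 0, 0, 0, 0, 0, -0.3, 0])

```text
time: 48.28
eef_pos: [671.8, -90.8, 80.5]
tcp_rot: [0.99, 0.139, -0.001, -0.0]
contact_force: [0.1, 0.7, -1.1]
finger_gap: 29.9
grasp_force: 30.0
```

play_rows(steps=[0, 0, 0, -0.8, 0, 0, 0, 0, -0.9, 0, 0, 0, 0, -0.9, 0, 0, 0, 0, -0.8, 0, 0, -0.59, -0.12, 0, -0.95])

```text
time: 48.7
eef_pos: [660.9, -92.2, 189.4]
tcp_rot: [0.982, 0.189, 0.006, 0.002]
contact_force: [1.9, -0.2, 0.4]
finger_gap: 30.0
grasp_force: 30.0
```

play_rows(steps=[0, -0.59, -0.12, 0, -0.95, 0, -0.59, -0.12, 0, -0.95, 0, -0.59, -0.13, 0, -0.94, 0, -0.59, -0.12, 0, -0.95, 0, -0.59, -0.12, 0, -0.95])

```text
time: 49.12
eef_pos: [570.5, -124.9, 184.0]
tcp_rot: [0.904, 0.427, 0.0, 0.0]
contact_force: [-0.3, -0.9, -0.8]
finger_gap: 29.6
grasp_force: 30.0
```

play_rows(steps=[0, -0.58, -0.12, 0, -0.95, 0, -0.59, -0.12, 0, -0.94, 0, -0.59, -0.13, 0, -0.94, 0, -0.58, -0.12, 0, -0.95, 0, -0.59, -0.12, 0, -0.94])

```text
time: 49.53
eef_pos: [513.2, -193.5, 184.0]
tcp_rot: [0.773, 0.635, -0.0, 0.0]
contact_force: [-0.7, 0.5, -0.7]
finger_gap: 29.7
grasp_force: 30.0
```

play_rows(steps=[0, -0.58, -0.12, 0, -0.95, 0, -0.59, -0.13, 0, -0.94, 0, -0.58, -0.12, 0, -0.94, 0, -0.58, -0.13, 0, -0.94, 0, 0, 0, 0, 0])

```text
time: 49.95
eef_pos: [494.1, -266.5, 183.6]
tcp_rot: [0.637, 0.771, -0.001, 0.001]
contact_force: [-0.7, -0.5, -0.0]
finger_gap: 29.4
grasp_force: 30.0
```

play_rows(steps=[0, 0, 0, 0, 0, 0, 0, 0, 0, 0, 0, 0, 0, 0.6, 0, 0, 0, 0, 0.6, 0, 0, 0, 0, 0, 0])

```text
time: 50.37
eef_pos: [494.1, -259.1, 145.0]
tcp_rot: [0.635, 0.773, -0.0, -0.003]
contact_force: [-0.2, 0.2, 0.1]
finger_gap: 29.4
grasp_force: 30.0
```

```bash
python3 - <<'E'
from h import *
print(slot("G",1))
s=check(slot("G",1),92,"G3",slot("G",2))
E
```

```text
(np.float64(494.7286245217882), np.float64(-262.2104802916944), 1.7657963267948966)
50.4 [ 494.1 -259.1  145. ] 1.766 gap 29.4 j7 0.35
turn -0.00  xyz -0.11 0.00 1.77  -> phi 1.766
arc N=16: x 0.050 y 0.699 turn -0.923  (D 304 mm, end phi 3.312)
arc N=16: x -0.214 y -0.801 turn 0.923  (D 359 mm, end phi 1.766)
G [ 6.2463e+02 -5.7700e+00 -8.0000e-02  4.3120e+01  1.4667e+02]
```

```bash
python3 - <<'E'
from h import *
a=arc(*FOB["G3"],cur=slot("G",1),half=False); b=arc(*slot("G",2),cur=a,half=False)
a=arc(*FOB["G4"],cur=b,half=True); arc(*slot("G",3),cur=a,half=False)
E
```

```text
arc N=16: x 0.706 y 0.019 turn 0.952  (D 304 mm, end phi 0.170)
arc N=16: x -0.781 y 0.293 turn -0.952  (D 359 mm, end phi 1.766)
arc N=14: x 0.628 y 0.610 turn -0.720  (D 351 mm, end phi 2.822)
arc N=14: x -0.521 y -0.748 turn 0.720  (D 366 mm, end phi 1.766)
```

play_rows(steps=[0, 0, 0, 0.7, 0, 0, 0, 0, 0.7, 0, 0, 0, 0, 0.37, 0, 0, 0, 0, 0, 0, 37, 0, 0, 0, 0])

```text
time: 50.83
eef_pos: [496.0, -261.1, 94.8]
tcp_rot: [0.635, 0.772, 0.0, -0.0]
contact_force: [-0.7, 0.5, 0.9]
finger_gap: 33.5
grasp_force: 0.0
```

play_rows(steps=[37, 0, 0, 0, 0, 37, 0, 0, 0, 0, 37, 0, 0, 0, 0, 37, 0, 0, -1, 0, 37, 0, 0, -1, 0])

```text
time: 51.25
eef_pos: [494.5, -261.0, 154.3]
tcp_rot: [0.635, 0.772, -0.0, -0.002]
contact_force: [1.1, -0.1, 0.9]
finger_gap: 37.2
grasp_force: 0.0
```

play_rows(steps=[56, 0, 0, -1, 0, 56, 0.7, 0.02, 0, 0.95, 56, 0.71, 0.02, 0, 0.95, 56, 0.7, 0.02, 0, 0.95, 56, 0.71, 0.02, 0, 0.95])

```text
time: 51.67
eef_pos: [493.9, -177.0, 185.3]
tcp_rot: [0.777, 0.629, 0.0, 0.001]
contact_force: [0.1, 0.2, 0.5]
finger_gap: 56.2
grasp_force: 0.0
```

play_rows(steps=[56, 0.7, 0.02, 0, 0.95, 56, 0.71, 0.02, 0, 0.95, 56, 0.7, 0.02, 0, 0.95, 56, 0.71, 0.02, 0, 0.95, 56, 0.7, 0.02, 0, 0.95])

```text
time: 52.08
eef_pos: [538.3, -81.1, 185.1]
tcp_rot: [0.908, 0.419, 0.0, 0.0]
contact_force: [-0.4, -0.0, 0.2]
finger_gap: 55.8
grasp_force: 0.0
```

play_rows(steps=[56, 0.71, 0.02, 0, 0.95, 56, 0.71, 0.02, 0, 0.95, 56, 0.7, 0.02, 0, 0.95, 56, 0.71, 0.02, 0, 0.96, 56, 0.71, 0.02, 0, 0.96])

```text
time: 52.5
eef_pos: [623.0, -17.9, 185.1]
tcp_rot: [0.983, 0.182, 0.0, -0.0]
contact_force: [0.5, 0.3, 0.6]
finger_gap: 56.1
grasp_force: 0.0
```

play_rows(steps=[56, 0.71, 0.02, 0, 0.96, 56, 0.71, 0.02, 0, 0.96, 56, 0, 0, 0, 0, 56, 0, 0, 0, 0, 56, 0, 0, 0.6, 0])

```text
time: 52.92
eef_pos: [664.9, -7.6, 169.6]
tcp_rot: [0.996, 0.085, 0.003, 0.0]
contact_force: [-0.0, 0.6, -0.1]
finger_gap: 56.1
grasp_force: 0.0
```

play_rows(steps=[56, 0, 0, 0.6, 0, 56, 0, 0, 0.7, 0, 56, 0, 0, 0.5, 0, 56, 0, 0, 0, 0, 56, 0, 0, 0, 0])

```text
time: 53.33
eef_pos: [661.8, -7.8, 112.2]
tcp_rot: [0.996, 0.084, -0.001, -0.0]
contact_force: [-0.1, 0.3, -0.2]
finger_gap: 56.2
grasp_force: 0.0
```

```bash
python3 - <<'E'
from h import *
check(FOB["G3"],72)
E
```

```text
53.3 [661.8  -7.8 112.2] 0.169 gap 56.2 j7 -1.35
turn -0.01  xyz -0.01 -0.00 1.34  -> phi 0.170
```

play_rows(steps=[56, 0, 0, 0.5, 0, 56, 0, 0, 0.5, 0, 56, 0, 0, 0.33, 0, 0, 0, 0, 0, 0, 0, 0, 0, 0, 0])

```text
time: 53.8
eef_pos: [663.2, -7.3, 73.0]
tcp_rot: [0.996, 0.084, 0.0, 0.0]
contact_force: [0.2, 0.1, 0.2]
finger_gap: 46.0
grasp_force: 0.0
```

play_rows(steps=[0, 0, 0, 0, 0, 0, 0, 0, 0, 0, 0, 0, 0, 0, 0, 0, 0, 0, 0, 0, 0, 0, 0, -0.3, 0])

```text
time: 54.22
eef_pos: [662.1, -7.2, 80.6]
tcp_rot: [0.996, 0.084, -0.001, -0.0]
contact_force: [0.7, -0.5, -1.3]
finger_gap: 29.4
grasp_force: 30.0
```

play_rows(steps=[0, 0, 0, -0.8, 0, 0, 0, 0, -0.9, 0, 0, 0, 0, -0.9, 0, 0, 0, 0, -0.8, 0, 0, -0.78, 0.29, 0, -0.95])

```text
time: 54.63
eef_pos: [648.0, -16.5, 189.2]
tcp_rot: [0.991, 0.136, 0.007, 0.0]
contact_force: [1.6, 0.6, 0.1]
finger_gap: 29.9
grasp_force: 30.0
```

play_rows(steps=[0, -0.78, 0.29, 0, -0.95, 0, -0.78, 0.3, 0, -0.95, 0, -0.78, 0.29, 0, -0.95, 0, -0.79, 0.29, 0, -0.95, 0, -0.78, 0.3, 0, -0.95])

```text
time: 55.05
eef_pos: [556.1, -111.4, 184.1]
tcp_rot: [0.927, 0.376, -0.0, 0.0]
contact_force: [-0.1, -0.5, 0.0]
finger_gap: 29.9
grasp_force: 30.0
```

play_rows(steps=[0, -0.78, 0.29, 0, -0.95, 0, -0.78, 0.3, 0, -0.95, 0, -0.78, 0.29, 0, -0.95, 0, -0.79, 0.29, 0, -0.95, 0, -0.78, 0.3, 0, -0.95])

```text
time: 55.47
eef_pos: [526.0, -232.8, 184.0]
tcp_rot: [0.806, 0.592, -0.0, 0.0]
contact_force: [1.0, 0.0, -0.3]
finger_gap: 29.6
grasp_force: 30.0
```

play_rows(steps=[0, -0.78, 0.29, 0, -0.95, 0, -0.78, 0.29, 0, -0.96, 0, -0.78, 0.29, 0, -0.96, 0, -0.78, 0.29, 0, -0.96, 0, -0.78, 0.29, 0, -0.96])

```text
time: 55.88
eef_pos: [556.7, -353.3, 184.0]
tcp_rot: [0.634, 0.773, -0.001, 0.0]
contact_force: [0.4, 0.3, -0.8]
finger_gap: 29.5
grasp_force: 30.0
```

play_rows(steps=[0, 0, 0, 0, 0, 0, 0, 0, 0, 0, 0, 0, 0, 0.6, 0, 0, 0, 0, 0.6, 0, 0, 0, 0, 0, 0])

```text
time: 56.3
eef_pos: [555.1, -348.6, 144.5]
tcp_rot: [0.635, 0.772, -0.001, -0.003]
contact_force: [-0.7, -0.1, -1.2]
finger_gap: 29.3
grasp_force: 30.0
```

```bash
python3 - <<'E'
from h import *
print(slot("G",2))
s=check(slot("G",2),92,"G4",slot("G",3))
E
```

```text
(np.float64(557.2713754782118), np.float64(-351.7895197083056), 1.7657963267948966)
56.3 [ 555.1 -348.6  144.5] 1.765 gap 29.3 j7 0.47
turn -0.00  xyz -0.12 0.05 1.75  -> phi 1.766
arc N=14: x 0.628 y 0.610 turn -0.720  (D 351 mm, end phi 2.822)
arc N=14: x -0.521 y -0.748 turn 0.720  (D 366 mm, end phi 1.766)
G [ 5.8487e+02 -1.7900e+00 -3.0000e-01  3.0330e+01  7.0440e+01]
```

play_rows(steps=[0, 0, 0, 0.7, 0, 0, 0, 0, 0.7, 0, 0, 0, 0, 0.37, 0, 0, 0, 0, 0, 0, 37, 0, 0, 0, 0])

```text
time: 56.77
eef_pos: [557.8, -350.8, 94.9]
tcp_rot: [0.635, 0.772, 0.0, 0.0]
contact_force: [1.2, -0.1, 1.4]
finger_gap: 33.6
grasp_force: 0.0
```

play_rows(steps=[37, 0, 0, 0, 0, 37, 0, 0, 0, 0, 37, 0, 0, 0, 0, 37, 0, 0, -1, 0, 37, 0, 0, -1, 0])

```text
time: 57.18
eef_pos: [556.4, -350.6, 153.9]
tcp_rot: [0.635, 0.772, -0.0, -0.002]
contact_force: [0.3, -0.7, -0.5]
finger_gap: 36.8
grasp_force: 0.0
```

play_rows(steps=[56, 0, 0, -1, 0, 56, 0.63, 0.61, 0, -0.72, 56, 0.63, 0.61, 0, -0.72, 56, 0.63, 0.61, 0, -0.72, 56, 0.63, 0.61, 0, -0.72])

```text
time: 57.6
eef_pos: [605.3, -256.6, 185.4]
tcp_rot: [0.511, 0.86, 0.0, 0.001]
contact_force: [-0.0, 0.2, 0.4]
finger_gap: 56.0
grasp_force: 0.0
```

play_rows(steps=[56, 0.63, 0.61, 0, -0.72, 56, 0.63, 0.61, 0, -0.72, 56, 0.63, 0.61, 0, -0.72, 56, 0.63, 0.61, 0, -0.72, 56, 0.63, 0.61, 0, -0.72])

```text
time: 58.02
eef_pos: [621.0, -126.2, 185.1]
tcp_rot: [0.34, 0.94, 0.0, 0.001]
contact_force: [0.1, 0.6, 0.1]
finger_gap: 56.3
grasp_force: 0.0
```

play_rows(steps=[56, 0.63, 0.61, 0, -0.72, 56, 0.63, 0.61, 0, -0.72, 56, 0.63, 0.61, 0, -0.72, 56, 0.62, 0.61, 0, -0.72, 56, 0.62, 0.61, 0, -0.72])

```text
time: 58.43
eef_pos: [588.2, 0.2, 185.1]
tcp_rot: [0.158, 0.987, 0.0, 0.001]
contact_force: [0.8, 0.4, -0.4]
finger_gap: 56.1
grasp_force: 0.0
```

play_rows(steps=[56, 0, 0, 0, 0, 56, 0, 0, 0.6, 0, 56, 0, 0, 0.7, 0, 56, 0, 0, 0.6, 0, 56, 0, 0, 0.5, 0])

```text
time: 58.85
eef_pos: [588.2, -2.1, 111.7]
tcp_rot: [0.161, 0.987, -0.0, 0.0]
contact_force: [-0.4, 0.1, -0.0]
finger_gap: 55.8
grasp_force: 0.0
```

play_rows(steps=[56, 0, 0, 0, 0, 56, 0, 0, 0, 0, 56, 0, 0, 0, 0, 56, 0, 0, 0, 0, 56, 0, 0, 0, 0])

```text
time: 59.27
eef_pos: [588.9, -1.2, 113.5]
tcp_rot: [0.16, 0.987, 0.0, 0.001]
contact_force: [-0.4, -0.5, -0.1]
finger_gap: 56.2
grasp_force: 0.0
```

```bash
sed -i 's/G4=(587.5,-2.2,-.32)/G4=(585.2,-1.6,-.30)/' h.py; python3 - <<'E'
from h import *
check(FOB["G4"],72); e=(*FOB["G4"][:2],FOB["G4"][2]+np.pi); arc(*slot("G",3),cur=e)
E
```

```text
59.3 [588.9  -1.2 113.5] 2.82 gap 56.2 j7 0.71
turn -0.21  xyz 0.11 -0.05 1.38  -> phi 2.842
G [ 575.08 -364.75   -1.42   40.01   63.73]
arc N=14: x -0.519 y -0.752 turn 0.734  (D 366 mm, end phi 1.766)
```

play_rows(steps=[56, 0.11, -0.05, 0.5, -0.21, 56, 0, 0, 0.5, 0, 56, 0, 0, 0.37, 0, 0, 0, 0, 0, 0, 0, 0, 0, 0, 0])

```text
time: 59.73
eef_pos: [584.5, -1.4, 71.2]
tcp_rot: [0.149, 0.989, -0.0, -0.0]
contact_force: [0.3, -0.1, -0.2]
finger_gap: 46.3
grasp_force: 0.0
```

play_rows(steps=[0, 0, 0, 0, 0, 0, 0, 0, 0, 0, 0, 0, 0, 0, 0, 0, 0, 0, 0, 0, 0, 0, 0, -0.3, 0])

```text
time: 60.15
eef_pos: [583.4, -1.7, 79.5]
tcp_rot: [0.149, 0.989, -0.0, -0.001]
contact_force: [-0.2, -0.0, -0.9]
finger_gap: 29.7
grasp_force: 30.0
```

play_rows(steps=[0, 0, 0, -0.8, 0, 0, 0, 0, -0.9, 0, 0, 0, 0, -0.9, 0, 0, 0, 0, -0.8, 0, 0, -0.52, -0.75, 0, 0.73])

```text
time: 60.57
eef_pos: [594.5, -20.4, 188.3]
tcp_rot: [0.183, 0.983, 0.003, 0.004]
contact_force: [-0.5, 1.3, 0.3]
finger_gap: 29.6
grasp_force: 30.0
```

play_rows(steps=[0, -0.52, -0.75, 0, 0.73, 0, -0.52, -0.75, 0, 0.74, 0, -0.52, -0.75, 0, 0.73, 0, -0.52, -0.76, 0, 0.74, 0, -0.52, -0.75, 0, 0.73])

```text
time: 60.98
eef_pos: [603.1, -164.8, 182.9]
tcp_rot: [0.373, 0.928, 0.0, 0.0]
contact_force: [0.1, 0.3, -0.2]
finger_gap: 29.4
grasp_force: 30.0
```

play_rows(steps=[0, -0.52, -0.75, 0, 0.73, 0, -0.52, -0.75, 0, 0.74, 0, -0.52, -0.75, 0, 0.73, 0, -0.52, -0.76, 0, 0.74, 0, -0.51, -0.75, 0, 0.73])

```text
time: 61.4
eef_pos: [561.0, -294.4, 182.8]
tcp_rot: [0.543, 0.84, 0.0, 0.0]
contact_force: [0.1, -0.2, -1.0]
finger_gap: 29.7
grasp_force: 30.0
```

play_rows(steps=[0, -0.52, -0.75, 0, 0.74, 0, -0.52, -0.75, 0, 0.74, 0, -0.51, -0.76, 0, 0.74, 0, 0, 0, 0, 0, 0, 0, 0, 0, 0])

```text
time: 61.82
eef_pos: [512.1, -361.6, 182.6]
tcp_rot: [0.637, 0.771, -0.0, -0.0]
contact_force: [-0.2, 0.2, -0.7]
finger_gap: 29.8
grasp_force: 30.0
```

play_rows(steps=[0, 0, 0, 0.6, 0, 0, 0, 0, 0.6, 0, 0, 0, 0, 0, 0, 0, 0, 0, 0, 0, 0, 0, 0, 0, 0])

```text
time: 62.23
eef_pos: [514.8, -359.0, 147.1]
tcp_rot: [0.635, 0.773, 0.001, 0.0]
contact_force: [0.4, -0.7, -0.2]
finger_gap: 29.8
grasp_force: 30.0
```

```bash
python3 - <<'E'
from h import *
check(slot("G",3),92)
E
```

```text
62.2 [ 514.8 -359.   147.1] 1.766 gap 29.8 j7 0.5
turn 0.01  xyz -0.04 -0.03 1.84  -> phi 1.766
G [ 566.24 -349.3    -1.37   51.88   76.75]
```

Placing the last fob, then moving the arm back clear (towards -x, raised).

play_rows(steps=[0, 0, 0, 0.7, 0, 0, 0, 0, 0.7, 0, 0, 0, 0, 0.4, 0, 0, 0, 0, 0, 0, 37, 0, 0, 0, 0])

```text
time: 62.7
eef_pos: [514.0, -359.7, 92.5]
tcp_rot: [0.635, 0.772, 0.0, -0.0]
contact_force: [0.5, 0.1, -0.2]
finger_gap: 33.5
grasp_force: 0.0
```

play_rows(steps=[37, 0, 0, 0, 0, 37, 0, 0, 0, 0, 37, 0, 0, 0, 0, 37, 0, 0, -1, 0, 37, 0, 0, -1, 0])

```text
time: 63.12
eef_pos: [512.6, -359.2, 151.9]
tcp_rot: [0.635, 0.772, -0.0, -0.002]
contact_force: [1.5, 0.1, -1.2]
finger_gap: 37.0
grasp_force: 0.0
```

play_rows(steps=[37, 0, 0, -1, 0, 37, 0, 0, -1, 0, 37, -0.6, -0.6, 0, 0, 37, -0.8, -0.6, 0, 0, 37, -0.8, -0.6, 0, 0])

```text
time: 63.53
eef_pos: [473.8, -435.6, 214.2]
tcp_rot: [0.635, 0.773, -0.0, 0.001]
contact_force: [-0.0, -0.4, 0.3]
finger_gap: 37.1
grasp_force: 0.0
```

play_rows(steps=[37, -0.8, -0.6, 0, 0, 37, -0.8, -0.6, 0, 0, 37, -0.8, -0.6, 0, 0, 37, -0.8, -0.6, 0, 0, 37, -0.8, -0.6, 0, 0])

```text
time: 63.95
eef_pos: [407.4, -571.5, 213.1]
tcp_rot: [0.635, 0.772, -0.0, 0.001]
contact_force: [1.1, 0.1, -0.0]
finger_gap: 37.1
grasp_force: 0.0
```

play_rows(steps=[37, -0.8, -0.6, 0, 0, 37, -0.8, -0.6, 0, 0, 37, 0, 0, 0, 0, 37, 0, 0, 0, 0, 37, 0, 0, 0, 0])

```text
time: 64.37
eef_pos: [382.7, -623.4, 212.5]
tcp_rot: [0.635, 0.772, 0.001, 0.0]
contact_force: [-0.1, 0.2, -0.5]
finger_gap: 36.8
grasp_force: 0.0
```

```bash
python3 - <<'E'
from h import *
st=r.read_state(); print(st["time"],st["eef_pos"],st["contact_force"],st["qvel"])
for n in("top","side"):
    s=r.snapshot(n); print(n,rim(s,CG),rim(s,CR))
    a=s["img"] if n=="side" else None
    if n=="top": t=cv2.resize(s["img"][60:256,60:450],None,fx=2,fy=2,interpolation=cv2.INTER_CUBIC)
    else: C=cloud(s)
    C=cloud(s); g,rd=hues(s)
    for c,p,m in(("G",CG,g),("R",CR,rd)):
        k,q=np.cos(p[2]),np.sin(p[2]); L=(C[...,:2]-p[:2])@np.array([[k,-q],[q,k]])
        I=(abs(L[...,0])<50)&(abs(L[...,1])<90)&(abs(L[...,1])>10); print(c,"max z inside",np.percentile(C[...,2][I],[50,90,97]).round(0))
cv2.imwrite("pics/end.png",t)
E
```

```text
64.3667 [ 382.69755894 -623.42705392  212.51219345] [-0.0974708   0.17677636 -0.5340404 ] [-0.02186965 -0.0107823  -0.01647896  0.01458042 -0.0006209  -0.00073039
 -0.00075246]
top (array([ 5.26059e+02, -3.07217e+02,  1.95000e-01]), 468) (array([ 4.88475e+02,  3.15277e+02, -1.06000e-01]), 488)
G max z inside [70. 74. 75.]
R max z inside [70. 74. 76.]
side (array([ 5.27200e+02, -3.04795e+02,  1.94000e-01]), 270) (array([ 4.88690e+02,  3.19161e+02, -1.06000e-01]), 479)
G max z inside [72. 77. 94.]
R max z inside [71. 75. 77.]
```

View pics/end.png

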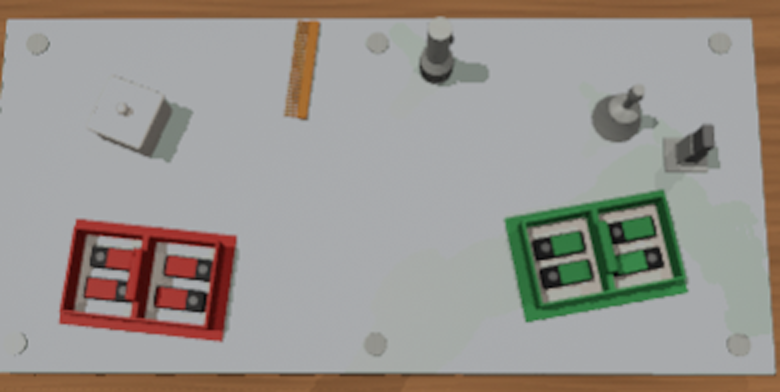

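The crop shows four red fobs flat in the red caddy at (148,280) and four green fobs in the green caddy at (596,256). Both caddies are within about 4 mm of their mat centres, the bystanders haven't moved, and the arm is clear. Handing in.

```bash
python3 -c "
from workcell import r
print(r.job_done())"
```

```text
the job is handed in; nothing more can be done
None
```

I swapped the caddies onto their own mats and sorted all eight fobs by tag colour, with the bystanders left in place; I handed the job in at about 64 s, and no verdict came back.

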